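# Log the battery packs on the counting scale and pack them in the carton

## Task

First swing both half-closed flaps of the cardboard carton well back outwards, past upright, so that it stands open. Then lay all the battery packs from the sloped lanes (those behind roll forward as the front one goes) on the scale's pan, let go, and with all of them lying there press the green key with the fingers, firmly but not brutally, until it registers (never the red one). Finally move every pack from the pan into the carton, leaving the flaps open, and do not knock the screwdriver, wrench, solder spool, jar and dish about.

Things in the scene. Friction and masses are not known exactly. Their poses are not given: they have to be found in the camera images.
- rack: Small sloped flow rack, two parallel lanes on a blue foot, 120 mm wide. Origin on the bench under the line of the two pick-up places at its low front end; +x runs up the lanes (climbing 12 degrees, 0.21 rad; 170 mm long), +z up. Free-running rollers: packs slide down to the yellow lip by themselves when the one before them is taken
- lane_a_front (a point): point where the middle of the front pack of the +y lane rests, against the lip. The lane floor is 55 mm above the bench here; the lane is 40 mm wide inside, 50 mm over its guides, its centre 35 mm to the +y side of the rack's origin; guides and lip stand 12 mm above the lane floor
- lane_b_front (a point): point where the middle of the front pack of the -y lane rests, against the lip. The lane floor is 55 mm above the bench here; the lane is 40 mm wide inside, 50 mm over its guides, its centre 35 mm to the -y side of the rack's origin; guides and lip stand 12 mm above the lane floor
- pack1_mid (a point): battery pack, dark grey block with an orange band and two brass contacts on top, 52 mm (its x) x 36 mm (its y) x 40 mm tall (its z), about 0.13 kg; this point is its centre. It starts in a lane of the rack with its x along the lane, tilted with the lane, touching the next pack in that lane
- pack2_mid (a point): battery pack, dark grey block with an orange band and two brass contacts on top, 52 mm (its x) x 36 mm (its y) x 40 mm tall (its z), about 0.13 kg; this point is its centre. It starts in a lane of the rack with its x along the lane, tilted with the lane, touching the next pack in that lane
- pack3_mid (a point): battery pack, dark grey block with an orange band and two brass contacts on top, 52 mm (its x) x 36 mm (its y) x 40 mm tall (its z), about 0.13 kg; this point is its centre. It starts in a lane of the rack with its x along the lane, tilted with the lane, touching the next pack in that lane. May be absent
- pack4_mid (a point): battery pack, dark grey block with an orange band and two brass contacts on top, 52 mm (its x) x 36 mm (its y) x 40 mm tall (its z), about 0.13 kg; this point is its centre. It starts in a lane of the rack with its x along the lane, tilted with the lane, touching the next pack in that lane. May be absent
- scale: White counting scale, 310 x 240 mm. Origin at the centre of its underside, +z up, -x is its front with keypad and display. Steel pan 200 mm (x) x 210 mm (y) over its rim, centred 45 mm from the origin along +x; pan floor 58 mm above the bench, with a rim 5 mm thick that stands 6 mm higher than the pan floor
- key_top (a point): centre of the upper face of the green log key, 26 x 26 mm, level, 48 mm above the bench, on the keypad ledge at the scale's front. A membrane key: it gives only 1.5 mm and registers when pressed straight down with at least 4 N for 0.2 s; at more than 40 N it is damaged
- other_key_top (a point): centre of the upper face of the red clear-memory key of the same size, 55 mm beside the green one: not to be pressed
- carton: Open-topped cardboard carton fixed to the bench, 200 mm (its x) x 180 mm (its y) x 62 mm tall, walls and floor 4 mm. Origin at the centre of its underside, +z up. A flap is hinged along the top of each y side
- flap_a (a joint): angle in rad of the cardboard flap hinged at the top of the carton's +y side (its hinge line lies 90 mm from the carton's centre, 62 mm high, along the carton's x; flap 196 mm long, 60 mm from hinge to free edge): 0 flat over the opening, 1.57 upright, 2.5 folded fully outward (stop). Stiff crease: it stays where it is left and yields to a light push (about 1 N). Starts half closed, 0.7 to 1.1, the two free edges at least 85 mm apart
- flap_a_edge (a point): middle of the free edge of flap_a
- flap_b (a joint): angle in rad of the cardboard flap hinged at the top of the carton's -y side (its hinge line lies 90 mm from the carton's centre, 62 mm high, along the carton's x; flap 196 mm long, 60 mm from hinge to free edge): 0 flat over the opening, 1.57 upright, 2.5 folded fully outward (stop). Stiff crease: it stays where it is left and yields to a light push (about 1 N). Starts half closed, 0.7 to 1.1, the two free edges at least 85 mm apart
- flap_b_edge (a point): middle of the free edge of flap_b
- screwdriver: red-handled screwdriver lying on the mat; not part of the job, origin at its underside
- wrench: small steel wrench lying on the mat; not part of the job, origin at its underside
- solder_spool: blue solder spool standing on end, 54 mm across, 42 mm tall; not part of the job, origin at its underside
- flux_jar: small jar, 52 mm across, 55 mm tall; may be absent; not part of the job, origin at its underside
- screw_dish: small steel dish, 68 mm across, 22 mm tall; not part of the job, origin at its underside
Not all that is in view belongs to the job. Leave any pink or turquoise look-alike of the part that bears pack2_mid alone. Leave any pink look-alike of the part that bears pack1_mid alone.

How it is judged (in metres and radians):
On the way, in this order (a step that is already met when the one before it is completed fails the run):
1. both carton flaps are swung outward past upright (more than 1.75 rad) (value of joint each of flap_a, flap_b above 1.75 rad), for 0.2 s.
2. every pack present rests on the scale pan, let go and still (x of pack1_mid in the frame of scale between -0.055 and 0.145 m and y of pack1_mid in the frame of scale between -0.105 and 0.105 m and z of pack1_mid in the frame of scale between 0.065 and 0.13 m and contact force between each of pack1, pack2, pack3, pack4 and the arm below 0.2 N and linear speed of each of pack1, pack2, pack3, pack4 below 0.03 m/s and x of pack2_mid in the frame of scale between -0.055 and 0.145 m and y of pack2_mid in the frame of scale between -0.105 and 0.105 m and z of pack2_mid in the frame of scale between 0.065 and 0.13 m and x of pack3_mid in the frame of scale between -0.055 and 0.145 m and y of pack3_mid in the frame of scale between -0.105 and 0.105 m and z of pack3_mid in the frame of scale between 0.065 and 0.13 m and x of pack4_mid in the frame of scale between -0.055 and 0.145 m and y of pack4_mid in the frame of scale between -0.105 and 0.105 m and z of pack4_mid in the frame of scale between 0.065 and 0.13 m), for 0.3 s.
3. the green key is pressed with the fingers with at least 4 N for 0.2 s while every pack rests on the pan (all of step 2 and contact force between key and the fingers above 4 N), for 0.2 s.
At the end, for the whole second after the job is handed in: every pack present rests inside the carton, its centre between the walls and below the rim (62 mm), still (under 0.03 m/s), and both flaps stand open beyond 1.75 rad (all of step 1 and x of pack1_mid in the frame of carton between -0.097 and 0.097 m and y of pack1_mid in the frame of carton between -0.087 and 0.087 m and z of pack1_mid in the frame of carton between 0.005 and 0.062 m and linear speed of each of pack1, pack2, pack3, pack4 below 0.03 m/s and x of pack2_mid in the frame of carton between -0.097 and 0.097 m and y of pack2_mid in the frame of carton between -0.087 and 0.087 m and z of pack2_mid in the frame of carton between 0.005 and 0.062 m and x of pack3_mid in the frame of carton between -0.097 and 0.097 m and y of pack3_mid in the frame of carton between -0.087 and 0.087 m and z of pack3_mid in the frame of carton between 0.005 and 0.062 m and x of pack4_mid in the frame of carton between -0.097 and 0.097 m and y of pack4_mid in the frame of carton between -0.087 and 0.087 m and z of pack4_mid in the frame of carton between 0.005 and 0.062 m); the robot touches nothing.
It fails at once if the green key is pressed with more than 40 N (contact force between key and anything else above 40 N).
It fails at once if the red key is pressed by the robot (more than 2 N) (contact force between other_key and the arm above 2 N).
It fails at once if another thing on the bench is moved by more than 6 cm (distance of any of screwdriver, wrench, solder_spool, flux_jar, screw_dish from where it was at the start of the episode above 0.06 m).
Of pack3, pack4, flux_jar only 1 to 3 are there at a start; the rules pass over those that are not, and their reading is None.
At some moment in a run one of pack1, pack2, pack3, pack4 may be knocked a few centimetres aside while the robot is not near it.
Once in a run the grip may slacken for a moment while it holds something.
It also fails if it takes over 210 s, if anything falls off the work surface, if the arm or the gripper's body presses on something with over 40 N, if the wrist force passes 120 N, or if a joint passes its speed limit or range.

## Robot

A 7-joint arm with a two-finger parallel gripper is mounted at the origin on the work surface. World frame = base frame: x ahead of the robot, y to its left, z up, the work surface at z = 0. Lengths are in mm, angles in rad, forces in N, time in s.
With the tool pointing down it reaches from about 425 to 875 mm from the base axis. Payload 9.9 kg.
Tool frame: the origin (TCP) lies at the very end of the fingers, on their centre line; the grasp point (between the pads) lies 19 mm behind it; z points along the fingers, y is the line along which they close (so a half turn about z gives the same grasp; the last joint's range is limited). The gripper opens to 85 mm and grips with 20 to 120 N. Pads are 22 mm wide; open, the fingers measure 114 mm over their backs; the gripper's body (76 mm by 85 mm) begins 54 mm behind the grasp point. The pads swing forward as they close: fully open they stand 13 mm farther back than shut.
Start: joints at [-1.186, 0.576, 0.025, 1.437, -0.015, 1.129, -0.057], TCP at [304.969, 602.182, 231.289] pointing down, gripper open.
Joint ranges: [-2.76, 2.76], [-0.34, 2.15], [-1.52, 1.57], [0.19, 2.46], [-1.09, 4.23], [0.17, 1.99], [-2.82, 2.82]. Speed limits (rad/s): [2.22, 2.22, 3.01, 3.01, 3.14, 3.14, 3.14].

## Interface

Orientations are given as a unit quaternion [x, y, z, w].
In Python, from workcell import r gives the robot as it stands.
- The arm moves only by the tool send_rows, never from a script. Its argument "increments" is a list of rows, each an object with "delta_pos": the shift along the tool's x, y, z in units of 50 cm (1.0 is 50 cm), a list of three; "dr": the turn, a rotation vector about the tool's x, y, z in units of 60 degrees (1.0 is 60 degrees), a list of three; "claw": the opening, from 0 (shut) to 1 (fully open). In form: [{"delta_pos": [x, y, z], "dr": [wx, wy, wz], "claw": claw}, ...]. A call has 1 to 8 rows; each row is the pose to reach, as a shift and turn from the pose commanded when the call began, along the tool's axes at that moment; what a row does not reach only later rows make up. A row lasts 1/10 s, in which the tool goes at most 50 mm and 8.59 degrees, less where a joint would pass 70% of its speed; a pose out of reach is approached as far as the arm can. A call with a number of a shift or a turn outside -1 to 1 is refused whole. A call with a gripper value outside its range is refused whole. The fingers move at their own pace and stop on an object; the grip force is fixed at half the most. Time passes only in rows, so rows that repeat a pose let the fingers close. It gives the time, the measured TCP pose, the force, the opening and the grip force at its end, in the units of the state.
- r.read_state(): the state, without advancing time (a new reading comes with each control period).
- r.grab_frame(name): name is "scene" or "top" or "wrist"; returns a dict with "image" (400x640x3 uint8, red, green, blue), "fx", "fy", "cx", "cy" (pixels), "dist" ([k1, k2, p1, p2, k3] as OpenCV has them; the pictures are not rectified), "cam_to_world" (4x4, takes a point from camera to world coordinates). Camera axes: x right, y up, looking along -z (the intrinsics and any distortion apply to the point x, -y, -z); pixel columns grow to the right and rows downward; lengths in mm; the calibration is good to about 2 mm. A picture is of the moment at which its call begins. There is no depth.
- r.job_done(): hands the job in; it is judged then, once.
Trained networks look in the newest picture that a camera, given by its name, has taken for a name from the list of things; names that differ only in an ending like _2 or _b are one class to them, and where a whole thing is asked for, a point or a joint stands for the part that bears it (a point fixed in the world has none). Each returns a list of dicts, best first, with "conf" (0 to 1); they miss things now and then, are a little off and sometimes report something else, mostly with a low value. They report only what shows in the picture. A call takes as long as a camera call. They do not tell look-alikes from the thing itself.
- r.masks_of(camera, query): "region" (400x640 bool, what is visible of it) and "box" ([left, top, right, bottom] in pixels, round what is visible of it).
- r.spot_point(camera, query): "centre" ([column, row] in pixels: a listed point, or the origin of a listed thing).
The state is a dict: "time_s": time; "qpos": joint angles; "joint_vel": joint speeds; "effort": joint torques, N m; "ee_pos": TCP position; "orientation": TCP orientation; "wrist_force": force on the tool from outside, world axes, zero at the start; "torque": the same for the moment, N m; "grip_width": finger opening in mm; "finger_force": force on a finger pad.
Only numpy, scipy, OpenCV 4.12 (cv2) and the standard library are available. Lean on these libraries where they do the work, as an engineer would, in place of code of your own. Each camera call takes 0.05 s, during which the arm holds its last target. There are 200 camera calls.

## Working session

There is one attempt and no reset: what is moved stays moved. The work goes in short steps, Python scripts to look and compute and a tool call to move; the robot and the scene stay as the last step left them, time stands still between calls to the robot, and variables do not carry over. Pictures are saved under pics/ and viewed, at most 14 in all, crops included, and the job is handed in when it is done.

Besides the shell and the picture viewer there is one more tool, called in YAML: its name, and indented under it one key for each argument. send_rows: Moves the arm, as the interface text tells. Shifts and turns lie within -1 to 1; 1 stands for 50 cm of shift or 60 degrees of turn. Its arguments: {"type":"object","properties":{"increments":{"type":"array","items":{"type":"object","properties":{"delta_pos":{"type":"array","items":{"type":"number"}},"dr":{"type":"array","items":{"type":"number"}},"claw":{"type":"number"}}}}},"required":["increments"]}

```bash
ls; mkdir -p pics
python3 - <<'E'
from workcell import r
import cv2
s=r.read_state(); print({k:s[k] for k in ('time_s','ee_pos','orientation','grip_width')})
for n in ('scene','top'):
    f=r.grab_frame(n); cv2.imwrite(f'pics/{n}0.png',f['image'][:,:,::-1]); print(n,f['fx'],f['cx'],f['cy'],f['dist'],f['cam_to_world'])
E
```

```text
pics
{'time_s': 0.0, 'ee_pos': array([304.79475796, 601.7625473 , 230.44560786]), 'orientation': array([ 2.32245933e-01,  9.72656748e-01, -8.13096665e-04, -1.26245950e-04]), 'grip_width': 85.8102690073654}
scene 501.18067407750584 313.465689383703 201.24170265502286 [-0.10932093  0.          0.          0.          0.        ] [[ 2.01801792e-01 -8.25146588e-01  5.27644904e-01  1.15480714e+03]
 [ 9.79405217e-01  1.73551786e-01 -1.03175570e-01 -9.10207568e+01]
 [-6.43874555e-03  5.37599187e-01  8.43175935e-01  1.10678992e+03]
 [ 0.00000000e+00  0.00000000e+00  0.00000000e+00  1.00000000e+00]]
top 378.6942386038146 317.7989263110491 199.12064973433735 [-0.04427289  0.          0.          0.          0.        ] [[-2.32527983e-02  9.84779614e-01 -1.72245230e-01  3.62354772e+02]
 [-9.99326338e-01 -1.80025859e-02  3.19808810e-02  3.18404991e+01]
 [ 2.83932601e-02  1.72872840e-01  9.84534816e-01  1.04408788e+03]
 [ 0.00000000e+00  0.00000000e+00  0.00000000e+00  1.00000000e+00]]
```

View pics/scene0.png

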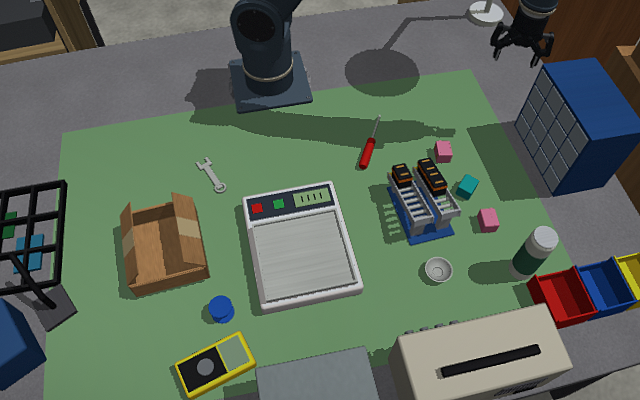

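View pics/top0.png

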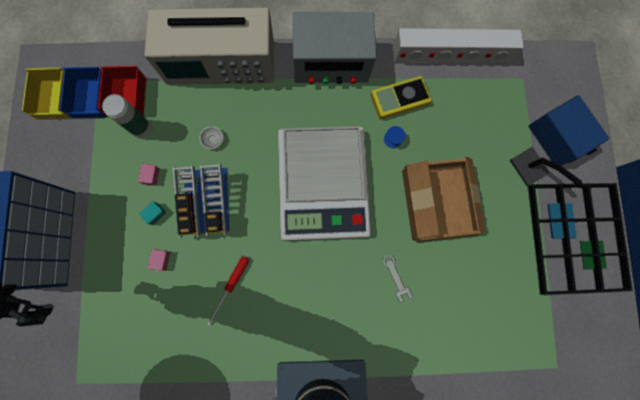

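Scene shows: carton (160,240) with flaps half closed, scale (300,240) with red key left and green key right of it in the scene view (green is at (279,203)), rack (420,210) with three packs (one in one lane, two in the other). Look-alikes: pink blocks (443,151), (488,220) and turquoise (467,187). Real packs are the dark ones with orange bands in the rack: top-view (184,205), (184,228), (213,220).

```bash
cat > h.py <<'E'
from workcell import r
import numpy as np, cv2
from scipy.spatial.transform import Rotation as R
def frame(n):
    f=r.grab_frame(n); f['K']=np.array([[f['fx'],0,f['cx']],[0,f['fy'],f['cy']],[0,0,1]]); f['T']=np.array(f['cam_to_world']); return f
def w(f,px,z):
    u=cv2.undistortPoints(np.array([[px]],float),f['K'],np.array(f['dist']))[0,0]
    d=f['T'][:3,:3]@[u[0],-u[1],-1]; o=f['T'][:3,3]; return o+d*(z-o[2])/d[2]
def pix(f,P):
    p=(np.array(P,float)-f['T'][:3,3])@f['T'][:3,:3]
    return cv2.projectPoints(np.array([[p[0],-p[1],-p[2]]]),np.zeros(3),np.zeros(3),f['K'],np.array(f['dist']))[0][0,0]
def crop(f,l,t,rr,b,s,name):
    cv2.imwrite(name,cv2.resize(f['image'][t:b,l:rr,::-1],None,fx=s,fy=s,interpolation=cv2.INTER_CUBIC))
def go(dpos=(0,0,0)):
    "units of tool-frame shift to a world shift"
    q=R.from_quat(r.read_state()['orientation']); return np.round(q.inv().apply(dpos)/500,4)
E
python3 - <<'E'
from h import *
np.set_printoptions(precision=1,suppress=True)
H={'rack':0,'lane_a_front':75,'lane_b_front':75,'pack1_mid':77,'scale':0,'key_top':48,'other_key_top':48,'carton':0,'flap_a_edge':105,'screwdriver':5,'wrench':3,'solder_spool':0,'flux_jar':0,'screw_dish':0}
for c in('top','scene'):
    f=frame(c)
    for n,z in H.items():
        print(c,n,[(np.array(d['centre']).round(1).tolist(),round(d['conf'],2),w(f,d['centre'],z)[:2].round(0).tolist()) for d in r.spot_point(c,n) if d['conf']>.25])
    for n in ('carton','scale','rack'):
        m=r.masks_of(c,n)
        if m:
            rc=cv2.minAreaRect(np.argwhere(m[0]['region'])[:,::-1].astype(np.float32)); print(n,m[0]['conf'],cv2.boxPoints(rc).round(0).tolist())
    if c=='top':
        crop(f,140,120,260,260,4,'pics/rack.png'); crop(f,390,140,500,260,5,'pics/carton.png')
E
```

```text
top rack [([205.6, 223.6], 0.87, [482.0, 309.0]), ([323.9, 183.8], 0.58, [589.0, -20.0])]
top lane_a_front [([184.9, 221.6], 0.84, [480.0, 342.0])]
top lane_b_front [([211.8, 221.1], 0.9, [480.0, 273.0]), ([216.3, 141.2], 0.5, [693.0, 267.0])]
top pack1_mid [([181.4, 222.9], 0.69, [476.0, 350.0]), ([159.0, 257.0], 0.64, [391.0, 404.0])]
top scale [([321.8, 185.2], 0.88, [585.0, -14.0])]
top key_top [([333.9, 218.2], 0.47, [484.0, -42.0])]
top other_key_top [([355.8, 220.4], 0.68, [477.0, -100.0])]
top carton [([435.9, 199.5], 0.71, [538.0, -337.0]), ([357.5, 219.8], 0.61, [485.0, -111.0]), ([391.5, 142.5], 0.51, [708.0, -220.0])]
top flap_a_edge [([432.6, 197.9], 0.76, [524.0, -292.0]), ([182.2, 223.6], 0.51, [471.0, 339.0])]
top screwdriver [([225.9, 289.8], 0.94, [303.0, 249.0]), ([352.8, 220.1], 0.47, [483.0, -97.0])]
top wrench [([393.3, 278.0], 0.55, [323.0, -202.0])]
top solder_spool [([390.6, 141.0], 0.71, [712.0, -217.0])]
top flux_jar []
top screw_dish [([215.4, 141.1], 0.95, [719.0, 288.0]), ([207.1, 225.1], 0.46, [478.0, 305.0])]
carton 0.79 [[401.0, 164.0], [474.0, 154.0]
[... 837 characters left out ...]
, ([427.9, 167.5], 0.66, [419.0, 375.0])]
scene flap_a_edge [([175.4, 226.3], 0.68, [530.0, -296.0]), ([427.6, 170.1], 0.32, [496.0, 327.0])]
scene screwdriver [([369.3, 144.0], 0.91, [310.0, 236.0])]
scene wrench [([213.5, 178.3], 0.79, [336.0, -206.0])]
scene solder_spool [([221.9, 312.6], 0.94, [718.0, -225.0])]
scene flux_jar [([166.0, 248.2], 0.75, [523.0, -345.0])]
scene screw_dish [([438.0, 273.7], 0.76, [727.0, 297.0]), ([214.3, 175.6], 0.66, [325.0, -203.0])]
carton 0.73 [[110.0, 207.0], [191.0, 189.0], [211.0, 280.0], [130.0, 298.0]]
scale 0.81 [[238.0, 198.0], [341.0, 177.0], [365.0, 294.0], [262.0, 315.0]]
rack 0.63 [[380.0, 175.0], [437.0, 152.0], [469.0, 227.0], [412.0, 250.0]]
```

View pics/rack.png

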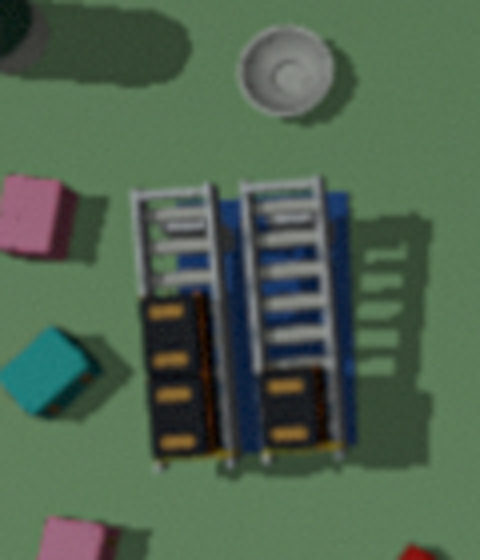

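View pics/carton.png

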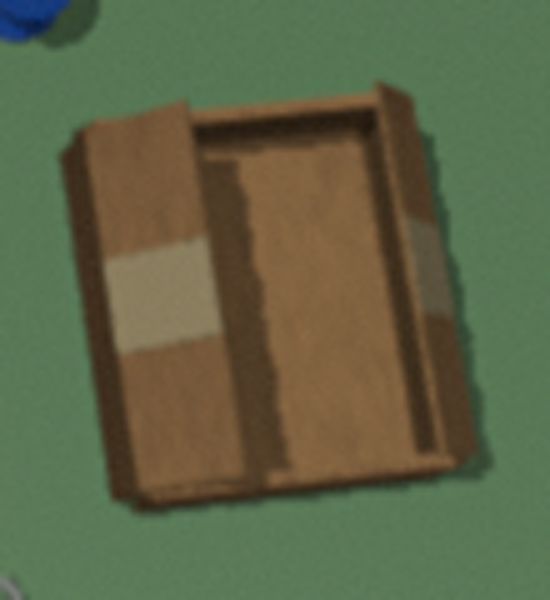

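```bash
cat > ov.py <<'E'
from h import *
np.set_printoptions(precision=1,suppress=True)
def blob(f,lo,hi,box):
    hsv=cv2.cvtColor(f['image'],cv2.COLOR_RGB2HSV); m=cv2.inRange(hsv,np.array(lo),np.array(hi)); k=np.zeros_like(m); l,t,rr,b=box; k[t:b,l:rr]=m[t:b,l:rr]
    n,_,st,ce=cv2.connectedComponentsWithStats(k); i=1+np.argmax(st[1:,4]); return ce[i],st[i]
fs={c:frame(c) for c in('top','scene')}
for c,bg,br in(('top',(326,210,347,230),(348,210,368,230)),('scene',(266,195,290,213),(246,198,266,218))):
    f=fs[c]; g,_s=blob(f,(55,150,60),(85,255,255),bg); rd,_t=blob(f,(0,150,60),(8,255,255),br)
    print(c,g,_s[4],w(f,g,48),rd,_t[4],w(f,rd,48))
t=fs['top']
for n,p,z in(('aF',(183.75,224.4),94.5),('aB',(182.1,203.9),105),('bF',(211.9,222.5),94.5)): print(n,w(t,p,z))
def poly(img,f,pose,pts,col,s,off):
    x,y,a=pose; P=[]
    for p in pts:
        q=[x+p[0]*np.cos(a)-p[1]*np.sin(a),y+p[0]*np.sin(a)+p[1]*np.cos(a),p[2]]; P.append((pix(f,q)+.5-off)*s)
    cv2.polylines(img,[np.array(P).round().astype(np.int32)],False,col,1)
def draw(car,fa,fb,sc,rk,name):
    out=[]
    for c,bx in(('top',(165,110,500,260)),('scene',(110,140,475,320))):
        f=fs[c]; s=2; l,tt,rr,b=bx; img=cv2.resize(f['image'][tt:b,l:rr,::-1],None,fx=s,fy=s,interpolation=cv2.INTER_CUBIC); o=np.array([l,tt])
        R4=lambda X,Y,z,x0=0,y0=0:[(x0-X,y0-Y,z),(x0+X,y0-Y,z),(x0+X,y0+Y,z),(x0-X,y0+Y,z),(x0-X,y0-Y,z)]
        poly(img,f,car,R4(100,90,62),(255,0,0),s,o)
        for sg,a in((1,fa),(-1,fb)):
            yy=sg*(90-60*np.cos(a)); z=62+60*np.sin(a); poly(img,f,car,[(-98,yy,z),(98,yy,z)],(0,0,255),s,o)
        poly(img,f,sc,R4(100,105,64,45,0),(255,0,0),s,o); 
        for Y in(35,-35): poly(img,f,rk,[(-30,Y-25,61),(-30,Y+25,61),(140,Y+25,97),(140,Y-25,97),(-30,Y-25,61)],(0,0,255),s,o)
        out.append(img)
    W=max(i.shape[1] for i in out); cv2.imwrite(name,np.vstack([cv2.copyMakeBorder(i,0,0,0,W-i.shape[1],0) for i in out])[:, :800])
E
python3 - <<'E'
from ov import *
draw((534,-340,.125),.75,.95,(583,-18,.017),(484,310,.04),'pics/ov.png')
E
```

```text
top [336.3 219.8] 93 [480.2 -48.4  48. ] [356.8 219.1] 80 [ 481. -103.   48.]
scene [278.1 203.6] 92 [480.8 -49.4  48. ] [256.5 207.9] 86 [ 482.3 -104.2   48. ]
aF [470.3 338.6  94.5]
aB [520.7 341.2 105. ]
bF [473.8 268.1  94.5]
```

View pics/ov.png

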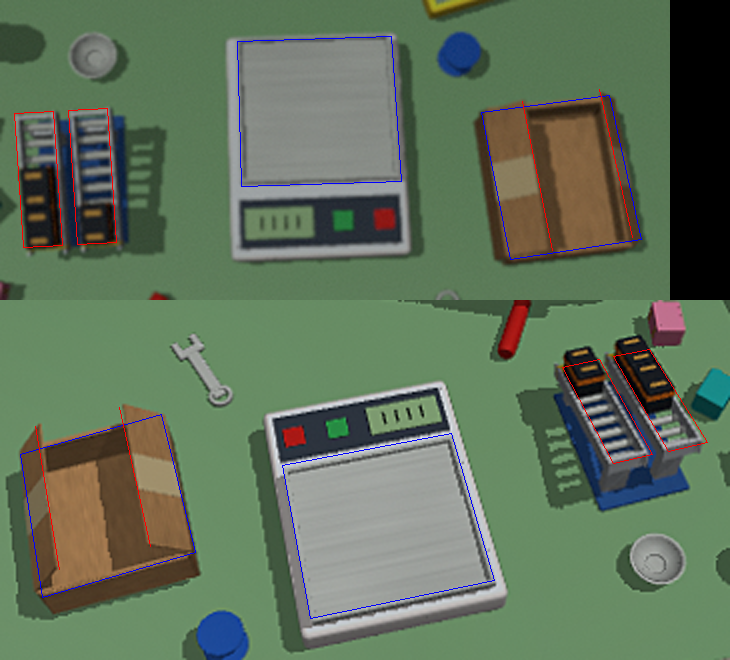

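send_rows:
  increments:
    - {"delta_pos": [-0.602,-0.412,0],"dr": [0,0,-0.568],"claw": 0}
    - {"delta_pos": [-0.602,-0.412,0],"dr": [0,0,-0.568],"claw": 0}
    - {"delta_pos": [-0.602,-0.412,0],"dr": [0,0,-0.568],"claw": 0}
    - {"delta_pos": [-0.602,-0.412,0],"dr": [0,0,-0.568],"claw": 0}
    - {"delta_pos": [-0.602,-0.412,0],"dr": [0,0,-0.568],"claw": 0}
    - {"delta_pos": [-0.602,-0.412,0],"dr": [0,0,-0.568],"claw": 0}
    - {"delta_pos": [-0.602,-0.412,0],"dr": [0,0,-0.568],"claw": 0}
    - {"delta_pos": [-0.602,-0.412,0],"dr": [0,0,-0.568],"claw": 0}

```text
time_s: 2.8
ee_pos: [483.5, 276.2, 231.6]
orientation: [-0.059, 0.998, -0.001, 0.001]
wrist_force: [-0.0, 0.3, -0.4]
grip_width: -0.3
finger_force: 0.0
```

send_rows:
  increments:
    - {"delta_pos": [0.024,-0.624,0],"claw": 0}
    - {"delta_pos": [0.024,-0.624,0],"claw": 0}
    - {"delta_pos": [0.024,-0.624,0],"claw": 0}
    - {"delta_pos": [0.024,-0.624,0],"claw": 0}
    - {"delta_pos": [0.024,-0.624,0],"claw": 0}
    - {"delta_pos": [0.024,-0.624,0],"claw": 0}
    - {"delta_pos": [0.024,-0.624,0],"claw": 0}
    - {"delta_pos": [0.024,-0.624,0],"claw": 0}

```text
invalid input
```

send_rows:
  increments:
    - {"delta_pos": [0.024,-0.632,0],"claw": 0}
    - {"delta_pos": [0.024,-0.632,0],"claw": 0}
    - {"delta_pos": [0.024,-0.632,0],"claw": 0}
    - {"delta_pos": [0.024,-0.632,0],"claw": 0}
    - {"delta_pos": [0.024,-0.632,0],"claw": 0}
    - {"delta_pos": [0.024,-0.632,0],"claw": 0}
    - {"delta_pos": [0.024,-0.632,0],"claw": 0}
    - {"delta_pos": [0.024,-0.632,0],"claw": 0}

```text
invalid input
```

send_rows:
  increments:
    - {"delta_pos": [0.024,-0.624,0],"dr": [0,0,0],"claw": 0}
    - {"delta_pos": [0.024,-0.624,0],"dr": [0,0,0],"claw": 0}
    - {"delta_pos": [0.024,-0.624,0],"dr": [0,0,0],"claw": 0}
    - {"delta_pos": [0.024,-0.624,0],"dr": [0,0,0],"claw": 0}
    - {"delta_pos": [0.024,-0.624,0],"dr": [0,0,0],"claw": 0}
    - {"delta_pos": [0.024,-0.624,0],"dr": [0,0,0],"claw": 0}
    - {"delta_pos": [0.024,-0.624,0],"dr": [0,0,0],"claw": 0}
    - {"delta_pos": [0.024,-0.624,0],"dr": [0,0,0],"claw": 0}

```text
time_s: 3.6
ee_pos: [507.8, -30.9, 231.4]
orientation: [-0.061, 0.998, -0.0, 0.0]
wrist_force: [0.8, 0.6, 0.5]
grip_width: -0.4
finger_force: 0.0
```

send_rows:
  increments:
    - {"delta_pos": [0.024,-0.632,0],"dr": [0,0,0],"claw": 0}
    - {"delta_pos": [0.024,-0.632,0],"dr": [0,0,0],"claw": 0}
    - {"delta_pos": [0.024,-0.632,0],"dr": [0,0,0],"claw": 0}
    - {"delta_pos": [0.024,-0.632,0],"dr": [0,0,0],"claw": 0}
    - {"delta_pos": [0.024,-0.632,0],"dr": [0,0,0],"claw": 0}
    - {"delta_pos": [0.024,-0.632,0],"dr": [0,0,0],"claw": 0}
    - {"delta_pos": [0.024,-0.632,0],"dr": [0,0,0],"claw": 0}
    - {"delta_pos": [0.024,-0.632,0],"dr": [0,0,0],"claw": 0}

```text
time_s: 4.4
ee_pos: [535.9, -344.8, 230.6]
orientation: [-0.062, 0.998, -0.0, -0.0]
wrist_force: [0.9, -0.8, -0.6]
grip_width: -0.1
finger_force: 0.0
```

send_rows:
  increments:
    - {"delta_pos": [0,0,0.1],"dr": [0,0,0],"claw": 0}
    - {"delta_pos": [0,0,0.2],"dr": [0,0,0],"claw": 0}
    - {"delta_pos": [0,0,0.27],"dr": [0,0,0],"claw": 0}
    - {"delta_pos": [0,0,0.29],"dr": [0,0,0],"claw": 0}
    - {"delta_pos": [0,0,0.29],"dr": [0,0,0],"claw": 0}

```text
time_s: 4.9
ee_pos: [536.1, -340.9, 85.5]
orientation: [-0.064, 0.998, 0.001, -0.001]
wrist_force: [0.9, -0.9, 0.1]
grip_width: -0.0
finger_force: 0.0
```

send_rows:
  increments:
    - {"delta_pos": [0,0.04,0],"dr": [0,0,0],"claw": 0}
    - {"delta_pos": [0,0.07,0],"dr": [0,0,0],"claw": 0}
    - {"delta_pos": [0,0.1,0],"dr": [0,0,0],"claw": 0}
    - {"delta_pos": [0,0.13,0],"dr": [0,0,0],"claw": 0}
    - {"delta_pos": [0,0.16,0],"dr": [0,0,0],"claw": 0}
    - {"delta_pos": [0,0.19,0],"dr": [0,0,0],"claw": 0}
    - {"delta_pos": [0,0.21,0],"dr": [0,0,0],"claw": 0}
    - {"delta_pos": [0,0.21,0],"dr": [0,0,0],"claw": 0}

```text
time_s: 5.7
ee_pos: [522.2, -237.1, 86.2]
orientation: [-0.064, 0.998, 0.001, -0.0]
wrist_force: [0.6, 0.2, -0.8]
grip_width: 0.3
finger_force: 0.0
```

send_rows:
  increments:
    - {"delta_pos": [0,-0.08,0],"dr": [0,0,0],"claw": 0}
    - {"delta_pos": [0,-0.16,0],"dr": [0,0,0],"claw": 0}
    - {"delta_pos": [0,-0.22,0],"dr": [0,0,0],"claw": 0}
    - {"delta_pos": [0,-0.26,0],"dr": [0,0,0],"claw": 0}
    - {"delta_pos": [0,-0.3,0],"dr": [0,0,0],"claw": 0}
    - {"delta_pos": [0,-0.34,0],"dr": [0,0,0],"claw": 0}
    - {"delta_pos": [0,-0.38,0],"dr": [0,0,0],"claw": 0}
    - {"delta_pos": [0,-0.402,0],"dr": [0,0,0],"claw": 0}

```text
time_s: 6.5
ee_pos: [546.7, -440.3, 85.6]
orientation: [-0.062, 0.998, 0.0, -0.001]
wrist_force: [0.2, 2.0, -0.9]
grip_width: -0.2
finger_force: 0.7
```

send_rows:
  increments:
    - {"delta_pos": [0,0,0],"dr": [0,0,0],"claw": 0}
    - {"delta_pos": [0,0.1,0],"dr": [0,0,0],"claw": 0}
    - {"delta_pos": [0,0.2,0],"dr": [0,0,0],"claw": 0}
    - {"delta_pos": [0,0.2,-0.1],"dr": [0,0,0],"claw": 0}
    - {"delta_pos": [0,0.2,-0.2],"dr": [0,0,0],"claw": 0}
    - {"delta_pos": [0,0.2,-0.3],"dr": [0,0,0],"claw": 0}
    - {"delta_pos": [0,0.2,-0.3],"dr": [0,0,0],"claw": 0}

```text
time_s: 7.2
ee_pos: [537.9, -340.5, 244.0]
orientation: [-0.063, 0.998, -0.003, 0.005]
wrist_force: [0.8, -0.7, -1.1]
grip_width: -0.1
finger_force: 0.0
```

Run:
```python
from ov import *
crop(fs['scene'],100,170,220,310,3,'pics/c2.png')
```

```text
top [336.3 219.7] 91 [480.3 -48.3  48. ] [356.9 219.1] 78 [ 481.  -103.3   48. ]
scene [278.2 203.6] 93 [480.9 -49.2  48. ] [256.6 207.8] 85 [ 482.2 -103.9   48. ]
aF [470.3 338.6  94.5]
aB [520.7 341.2 105. ]
bF [473.8 268.1  94.5]
```

View pics/c2.png

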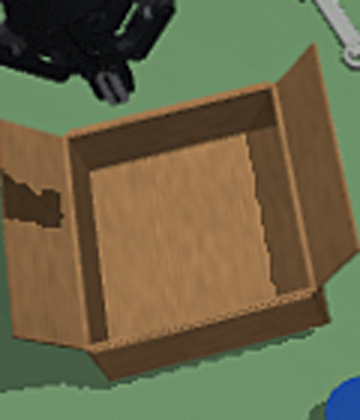

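Both flaps now stand folded well outward. Next: lane b front pack.

send_rows:
  increments:
    - {"delta_pos": [-0.012,0.612,0],"dr": [0,0,0],"claw": 0.65}
    - {"delta_pos": [-0.012,0.612,0],"dr": [0,0,0],"claw": 0.65}
    - {"delta_pos": [-0.012,0.612,0],"dr": [0,0,0],"claw": 0.65}
    - {"delta_pos": [-0.012,0.612,0],"dr": [0,0,0],"claw": 0.65}
    - {"delta_pos": [-0.012,0.612,0],"dr": [0,0,0],"claw": 0.65}
    - {"delta_pos": [-0.012,0.612,0],"dr": [0,0,0],"claw": 0.65}
    - {"delta_pos": [-0.012,0.612,0],"dr": [0,0,0],"claw": 0.65}
    - {"delta_pos": [-0.012,0.612,0],"dr": [0,0,0],"claw": 0.65}

```text
time_s: 8.1
ee_pos: [501.5, -33.2, 235.2]
orientation: [-0.065, 0.998, 0.0, -0.001]
wrist_force: [0.1, -1.6, 0.4]
grip_width: 55.6
finger_force: 0.0
```

send_rows:
  increments:
    - {"delta_pos": [-0.012,0.612,0],"dr": [0,0,0.072],"claw": 0.65}
    - {"delta_pos": [-0.012,0.612,0],"dr": [0,0,0.072],"claw": 0.65}
    - {"delta_pos": [-0.012,0.612,0],"dr": [0,0,0.072],"claw": 0.65}
    - {"delta_pos": [-0.012,0.612,0],"dr": [0,0,0.072],"claw": 0.65}
    - {"delta_pos": [-0.012,0.612,0],"dr": [0,0,0.072],"claw": 0.65}
    - {"delta_pos": [-0.012,0.612,0],"dr": [0,0,0.072],"claw": 0.65}
    - {"delta_pos": [-0.012,0.612,0],"dr": [0,0,0.072],"claw": 0.65}
    - {"delta_pos": [-0.012,0.612,0],"dr": [0,0,0.072],"claw": 0.65}

```text
time_s: 8.9
ee_pos: [470.0, 269.0, 235.2]
orientation: [-0.026, 1.0, -0.001, -0.001]
wrist_force: [0.5, -1.2, 0.5]
grip_width: 55.6
finger_force: 0.0
```

Run:
```python
from h import *
s=r.read_state(); print(s['ee_pos'],s['orientation'],s['grip_width'],s['time_s'])
f=frame('wrist'); cv2.imwrite('pics/wr1.png',f['image'][:,:,::-1])
for n,P in(('bF',[478,268,75]),('btop',[474,268,94.5]),('aFtop',[470.3,338.6,94.5]),('tcp',s['ee_pos'])): print(n,pix(f,P))
```

```text
[470.0370718  269.03723374 235.17891091] [-2.59639084e-02  9.99662488e-01 -5.41800051e-04 -7.01223064e-04] 55.6391334285214 8.9
bF [318.80845505 193.96903976]
btop [318.86407029 195.07701258]
aFtop [387.83443519 195.14586395]
tcp [319.23624035 254.94467349]
```

View pics/wr1.png

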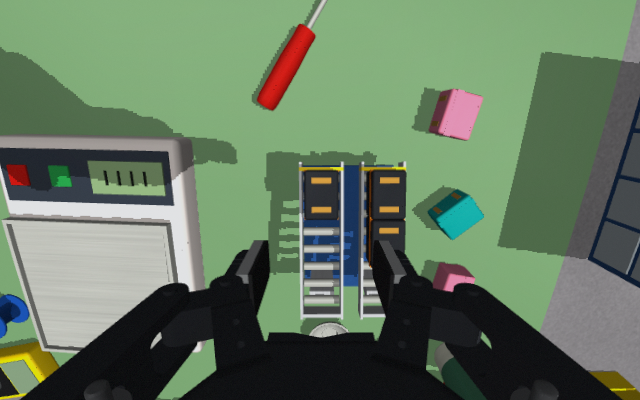

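Wrist view: b-front pack contacts at (320,180)/(320,210), a-front at (389,180)/(389,210), a-back behind it; pinks and turquoise lie right of the rack. Prediction agrees within 2 px.

send_rows:
  increments:
    - {"delta_pos": [0.006,0.001,0.1],"dr": [0,-0.1,0],"claw": 0.65}
    - {"delta_pos": [0.006,0.001,0.2],"dr": [0,-0.2,0],"claw": 0.65}
    - {"delta_pos": [0.006,0.001,0.216],"dr": [0,-0.2,0],"claw": 0.65}
    - {"delta_pos": [0,0.001,0.245],"dr": [0,-0.2,0],"claw": 0.65}
    - {"delta_pos": [-0.006,0.001,0.275],"dr": [0,-0.2,0],"claw": 0.65}
    - {"delta_pos": [-0.013,0.001,0.305],"dr": [0,-0.2,0],"claw": 0.65}
    - {"delta_pos": [-0.019,0.001,0.334],"dr": [0,-0.2,0],"claw": 0.65}
    - {"delta_pos": [-0.019,0.001,0.334],"dr": [0,-0.2,0],"claw": 0.65}

```text
time_s: 9.75
ee_pos: [480.0, 266.3, 67.8]
orientation: [-0.023, 0.994, 0.001, 0.104]
wrist_force: [-0.1, -0.6, 0.9]
grip_width: 55.5
finger_force: 0.0
```

send_rows:
  increments:
    - {"delta_pos": [0,0,0],"dr": [0,0,0],"claw": 0}
    - {"delta_pos": [0,0,0],"dr": [0,0,0],"claw": 0}
    - {"delta_pos": [0,0,0],"dr": [0,0,0],"claw": 0}
    - {"delta_pos": [0,0,0],"dr": [0,0,0],"claw": 0}
    - {"delta_pos": [0,0,0],"dr": [0,0,0],"claw": 0}

```text
time_s: 10.25
ee_pos: [479.9, 269.9, 70.0]
orientation: [-0.025, 0.994, 0.003, 0.105]
wrist_force: [-0.8, -0.2, 6.7]
grip_width: 35.2
finger_force: 61.2
```

send_rows:
  increments:
    - {"delta_pos": [0,0,-0.03],"dr": [0,0,0],"claw": 0}
    - {"delta_pos": [0,0,-0.08],"dr": [0,0,0],"claw": 0}
    - {"delta_pos": [0,0,-0.15],"dr": [0,0,0],"claw": 0}
    - {"delta_pos": [0,0,-0.22],"dr": [0,0.1,0],"claw": 0}
    - {"delta_pos": [0,0,-0.25],"dr": [0,0.2,0],"claw": 0}
    - {"delta_pos": [0,0,-0.25],"dr": [0,0.2,0],"claw": 0}

```text
time_s: 10.85
ee_pos: [456.3, 268.9, 194.0]
orientation: [-0.024, 1.0, 0.001, 0.001]
wrist_force: [1.1, 0.4, -1.4]
grip_width: 35.2
finger_force: 60.4
```

send_rows:
  increments:
    - {"delta_pos": [-0.05,-0.06,0],"dr": [0,0,0],"claw": 0}
    - {"delta_pos": [-0.12,-0.145,0],"dr": [0,0,0],"claw": 0}
    - {"delta_pos": [-0.18,-0.217,0],"dr": [0,0,0],"claw": 0}
    - {"delta_pos": [-0.24,-0.29,0],"dr": [0,0,0],"claw": 0}
    - {"delta_pos": [-0.3,-0.362,0],"dr": [0,0,0],"claw": 0}
    - {"delta_pos": [-0.36,-0.434,0],"dr": [0,0,0],"claw": 0}
    - {"delta_pos": [-0.411,-0.496,0],"dr": [0,0,0],"claw": 0}
    - {"delta_pos": [-0.411,-0.496,0],"dr": [0,0,0],"claw": 0}

```text
time_s: 11.65
ee_pos: [673.4, 24.3, 189.1]
orientation: [-0.021, 1.0, -0.003, 0.001]
wrist_force: [-0.6, -0.4, -0.7]
grip_width: 35.0
finger_force: 60.4
```

send_rows:
  increments:
    - {"delta_pos": [0,0,0.08],"dr": [0,0,0],"claw": 0}
    - {"delta_pos": [0,0,0.15],"dr": [0,0,0],"claw": 0}
    - {"delta_pos": [0,0,0.19],"dr": [0,0,0],"claw": 0}
    - {"delta_pos": [0,0,0.215],"dr": [0,0,0],"claw": 0}
    - {"delta_pos": [0,0,0.23],"dr": [0,0,0],"claw": 0}
    - {"delta_pos": [0,0,0.23],"dr": [0,0,0],"claw": 0}
    - {"delta_pos": [0,0,0.23],"dr": [0,0,0],"claw": 0}

```text
time_s: 12.35
ee_pos: [671.9, 31.6, 77.4]
orientation: [-0.025, 1.0, -0.0, 0.001]
wrist_force: [0.4, -0.2, -0.8]
grip_width: 35.0
finger_force: 60.5
```

send_rows:
  increments:
    - {"delta_pos": [0,0,0],"dr": [0,0,0],"claw": 0.65}
    - {"delta_pos": [0,0,0],"dr": [0,0,0],"claw": 0.65}
    - {"delta_pos": [0,0,0],"dr": [0,0,0],"claw": 0.65}
    - {"delta_pos": [0,0,0],"dr": [0,0,0],"claw": 0.65}
    - {"delta_pos": [0,0,-0.08],"dr": [0,0,0],"claw": 0.65}
    - {"delta_pos": [0,0,-0.16],"dr": [0,0,0],"claw": 0.65}
    - {"delta_pos": [0,0,-0.23],"dr": [0,0,0],"claw": 0.65}
    - {"delta_pos": [0,0,-0.23],"dr": [0,0,0],"claw": 0.65}

```text
time_s: 13.15
ee_pos: [674.1, 31.5, 197.4]
orientation: [-0.025, 1.0, 0.0, 0.005]
wrist_force: [1.0, 0.4, -0.6]
grip_width: 55.4
finger_force: 0.0
```

send_rows:
  increments:
    - {"delta_pos": [0.06,0.1,0],"dr": [0,0,0],"claw": 0.65}
    - {"delta_pos": [0.12,0.2,0],"dr": [0,0,0],"claw": 0.65}
    - {"delta_pos": [0.18,0.298,0],"dr": [0,0,0],"claw": 0.65}
    - {"delta_pos": [0.24,0.397,0],"dr": [0,0,0],"claw": 0.65}
    - {"delta_pos": [0.3,0.496,0],"dr": [0,0,0],"claw": 0.65}
    - {"delta_pos": [0.36,0.595,0],"dr": [0,0,0],"claw": 0.65}
    - {"delta_pos": [0.384,0.635,0],"dr": [0,0,0],"claw": 0.65}
    - {"delta_pos": [0.384,0.635,0],"dr": [0,0,0],"claw": 0.65}

```text
time_s: 13.95
ee_pos: [459.6, 343.5, 191.4]
orientation: [-0.028, 1.0, 0.001, -0.001]
wrist_force: [-0.1, 0.7, -1.1]
grip_width: 55.1
finger_force: 0.0
```

send_rows:
  increments:
    - {"delta_pos": [0,0,0.06],"dr": [0,-0.1,0],"claw": 0.65}
    - {"delta_pos": [0,0,0.11],"dr": [0,-0.2,0],"claw": 0.65}
    - {"delta_pos": [0,0,0.122],"dr": [0,-0.2,0],"claw": 0.65}
    - {"delta_pos": [0,0,0.122],"dr": [0,-0.2,0],"claw": 0.65}
    - {"delta_pos": [-0.008,0,0.162],"dr": [0,-0.2,0],"claw": 0.65}
    - {"delta_pos": [-0.017,-0.001,0.202],"dr": [0,-0.2,0],"claw": 0.65}
    - {"delta_pos": [-0.025,-0.001,0.239],"dr": [0,-0.2,0],"claw": 0.65}
    - {"delta_pos": [-0.025,-0.001,0.239],"dr": [0,-0.2,0],"claw": 0.65}

```text
time_s: 14.75
ee_pos: [477.5, 337.8, 71.0]
orientation: [-0.024, 0.994, 0.002, 0.104]
wrist_force: [-0.3, 0.0, -0.3]
grip_width: 55.8
finger_force: 0.0
```

send_rows:
  increments:
    - {"delta_pos": [0,0,0],"dr": [0,0,0],"claw": 0}
    - {"delta_pos": [0,0,0],"dr": [0,0,0],"claw": 0}
    - {"delta_pos": [0,0,0],"dr": [0,0,0],"claw": 0}
    - {"delta_pos": [0,0,0],"dr": [0,0,0],"claw": 0}
    - {"delta_pos": [0,0,0],"dr": [0,0,0],"claw": 0}

```text
time_s: 15.25
ee_pos: [477.1, 339.3, 73.4]
orientation: [-0.025, 0.994, 0.003, 0.106]
wrist_force: [1.9, -0.8, 7.8]
grip_width: 35.0
finger_force: 61.4
```

send_rows:
  increments:
    - {"delta_pos": [0,0,-0.03],"dr": [0,0,0],"claw": 0}
    - {"delta_pos": [0,0,-0.08],"dr": [0,0,0],"claw": 0}
    - {"delta_pos": [0,0,-0.15],"dr": [0,0,0],"claw": 0}
    - {"delta_pos": [0,0,-0.22],"dr": [0,0.1,0],"claw": 0}
    - {"delta_pos": [0,0,-0.25],"dr": [0,0.2,0],"claw": 0}
    - {"delta_pos": [0,0,-0.25],"dr": [0,0.2,0],"claw": 0}

```text
time_s: 15.85
ee_pos: [452.9, 337.7, 197.0]
orientation: [-0.024, 1.0, 0.002, 0.001]
wrist_force: [1.3, -0.2, -1.8]
grip_width: 34.8
finger_force: 60.6
```

send_rows:
  increments:
    - {"delta_pos": [-0.03,-0.08,0],"dr": [0,0,0],"claw": 0}
    - {"delta_pos": [-0.065,-0.17,0],"dr": [0,0,0],"claw": 0}
    - {"delta_pos": [-0.1,-0.26,0],"dr": [0,0,0],"claw": 0}
    - {"delta_pos": [-0.135,-0.35,0],"dr": [0,0,0],"claw": 0}
    - {"delta_pos": [-0.17,-0.44,0],"dr": [0,0,0],"claw": 0}
    - {"delta_pos": [-0.205,-0.53,0],"dr": [0,0,0],"claw": 0}
    - {"delta_pos": [-0.235,-0.607,0],"dr": [0,0,0],"claw": 0}
    - {"delta_pos": [-0.244,-0.631,0],"dr": [0,0,0],"claw": 0}

```text
time_s: 16.65
ee_pos: [588.3, 22.9, 192.9]
orientation: [-0.022, 1.0, -0.002, 0.0]
wrist_force: [-0.1, 0.7, -1.5]
grip_width: 34.8
finger_force: 60.5
```

send_rows:
  increments:
    - {"delta_pos": [0,0,0.08],"dr": [0,0,0],"claw": 0}
    - {"delta_pos": [0,0,0.15],"dr": [0,0,0],"claw": 0}
    - {"delta_pos": [0,0,0.19],"dr": [0,0,0],"claw": 0}
    - {"delta_pos": [0,0,0.215],"dr": [0,0,0],"claw": 0}
    - {"delta_pos": [0,0,0.23],"dr": [0,0,0],"claw": 0}
    - {"delta_pos": [0,0,0.23],"dr": [0,0,0],"claw": 0}
    - {"delta_pos": [0,0,0.23],"dr": [0,0,0],"claw": 0}

```text
time_s: 17.35
ee_pos: [588.3, 28.9, 80.1]
orientation: [-0.025, 1.0, -0.0, 0.001]
wrist_force: [0.5, 0.2, -1.1]
grip_width: 34.3
finger_force: 60.6
```

send_rows:
  increments:
    - {"delta_pos": [0,0,0.004],"dr": [0,0,0],"claw": 0}
    - {"delta_pos": [0,0,0.004],"dr": [0,0,0],"claw": 0.65}
    - {"delta_pos": [0,0,0.004],"dr": [0,0,0],"claw": 0.65}
    - {"delta_pos": [0,0,0.004],"dr": [0,0,0],"claw": 0.65}
    - {"delta_pos": [0,0,-0.07],"dr": [0,0,0],"claw": 0.65}
    - {"delta_pos": [0,0,-0.16],"dr": [0,0,0],"claw": 0.65}
    - {"delta_pos": [0,0,-0.23],"dr": [0,0,0],"claw": 0.65}
    - {"delta_pos": [0,0,-0.23],"dr": [0,0,0],"claw": 0.65}

```text
time_s: 18.15
ee_pos: [590.6, 28.9, 199.6]
orientation: [-0.025, 1.0, 0.0, 0.004]
wrist_force: [0.2, 0.6, -0.1]
grip_width: 55.4
finger_force: 0.0
```

send_rows:
  increments:
    - {"delta_pos": [0.03,0.09,0],"dr": [0,0,0],"claw": 0.65}
    - {"delta_pos": [0.06,0.18,0],"dr": [0,0,0],"claw": 0.65}
    - {"delta_pos": [0.09,0.27,0],"dr": [0,0,0],"claw": 0.65}
    - {"delta_pos": [0.12,0.36,0],"dr": [0,0,0],"claw": 0.65}
    - {"delta_pos": [0.15,0.45,0],"dr": [0,0,0],"claw": 0.65}
    - {"delta_pos": [0.18,0.54,0],"dr": [0,0,0],"claw": 0.65}
    - {"delta_pos": [0.217,0.63,0],"dr": [0,0,0],"claw": 0.65}
    - {"delta_pos": [0.217,0.63,0],"dr": [0,0,0],"claw": 0.65}

```text
time_s: 18.95
ee_pos: [458.8, 345.6, 193.9]
orientation: [-0.031, 1.0, 0.002, -0.001]
wrist_force: [0.8, 0.6, 0.3]
grip_width: 55.5
finger_force: 0.0
```

Run:
```python
from h import *
s=r.read_state(); print(s['ee_pos'],s['orientation'],s['time_s'])
f=frame('wrist'); t=frame('top')
im=np.vstack([f['image'][60:360,:,::-1],cv2.resize(t['image'][110:260,160:480,::-1],(640,300))]); cv2.imwrite('pics/wr2.png',im)
for n,P in(('aFtop',[470.3,339.8,94.5]),): print(n,pix(f,P))
```

```text
[458.7958206  345.57068436 193.94508926] [-0.03062591  0.99952822  0.00204323 -0.00110309] 18.95
aFtop [312.07832126 214.96796561]
```

View pics/wr2.png

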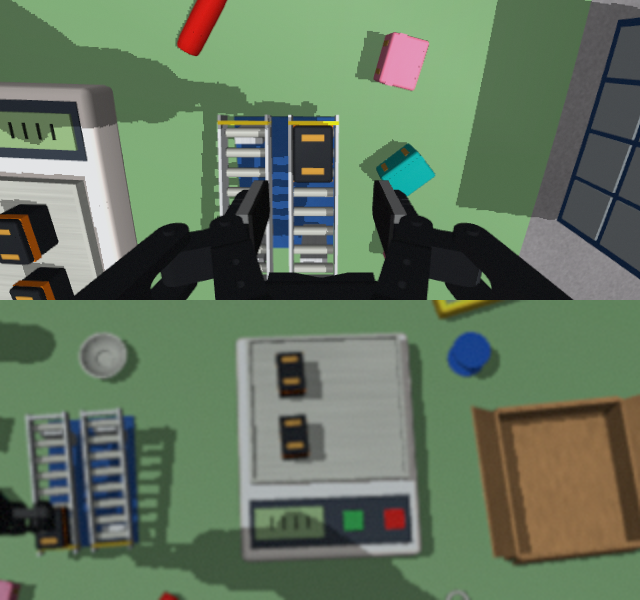

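send_rows:
  increments:
    - {"delta_pos": [0,0,0.06],"dr": [0,-0.1,0],"claw": 0.65}
    - {"delta_pos": [0,0,0.11],"dr": [0,-0.2,0],"claw": 0.65}
    - {"delta_pos": [0,0,0.122],"dr": [0,-0.2,0],"claw": 0.65}
    - {"delta_pos": [0,0,0.122],"dr": [0,-0.2,0],"claw": 0.65}
    - {"delta_pos": [-0.008,0,0.162],"dr": [0,-0.2,0],"claw": 0.65}
    - {"delta_pos": [-0.016,-0.001,0.202],"dr": [0,-0.2,0],"claw": 0.65}
    - {"delta_pos": [-0.024,-0.001,0.24],"dr": [0,-0.2,0],"claw": 0.65}
    - {"delta_pos": [-0.024,-0.001,0.24],"dr": [0,-0.2,0],"claw": 0.65}

```text
time_s: 19.85
ee_pos: [477.4, 336.2, 73.3]
orientation: [-0.024, 0.994, 0.002, 0.104]
wrist_force: [-0.3, -0.1, 0.5]
grip_width: 55.3
finger_force: 0.0
```

send_rows:
  increments:
    - {"delta_pos": [0,0,0],"dr": [0,0,0],"claw": 0}
    - {"delta_pos": [0,0,0],"dr": [0,0,0],"claw": 0}
    - {"delta_pos": [0,0,0],"dr": [0,0,0],"claw": 0}
    - {"delta_pos": [0,0,0],"dr": [0,0,0],"claw": 0}
    - {"delta_pos": [0,0,0],"dr": [0,0,0],"claw": 0}

```text
time_s: 20.35
ee_pos: [476.9, 338.2, 75.7]
orientation: [-0.025, 0.994, 0.003, 0.106]
wrist_force: [2.9, -1.1, 6.9]
grip_width: 35.2
finger_force: 40.6
```

send_rows:
  increments:
    - {"delta_pos": [0,0,-0.03],"dr": [0,0,0],"claw": 0}
    - {"delta_pos": [0,0,-0.08],"dr": [0,0,0],"claw": 0}
    - {"delta_pos": [0,0,-0.15],"dr": [0,0,0],"claw": 0}
    - {"delta_pos": [0,0,-0.22],"dr": [0,0.1,0],"claw": 0}
    - {"delta_pos": [0,0,-0.25],"dr": [0,0.2,0],"claw": 0}
    - {"delta_pos": [0,0,-0.25],"dr": [0,0.2,0],"claw": 0}

```text
time_s: 20.95
ee_pos: [452.2, 336.7, 198.8]
orientation: [-0.024, 1.0, 0.001, 0.001]
wrist_force: [1.2, -0.7, -2.0]
grip_width: 34.9
finger_force: 66.5
```

send_rows:
  increments:
    - {"delta_pos": [-0.024,-0.083,0],"dr": [0,0,0],"claw": 0}
    - {"delta_pos": [-0.05,-0.17,0],"dr": [0,0,0],"claw": 0}
    - {"delta_pos": [-0.075,-0.26,0],"dr": [0,0,0],"claw": 0}
    - {"delta_pos": [-0.1,-0.35,0],"dr": [0,0,0],"claw": 0}
    - {"delta_pos": [-0.125,-0.44,0],"dr": [0,0,0],"claw": 0}
    - {"delta_pos": [-0.15,-0.53,0],"dr": [0,0,0],"claw": 0}
    - {"delta_pos": [-0.175,-0.62,0],"dr": [0,0,0],"claw": 0}
    - {"delta_pos": [-0.2,-0.7,0],"dr": [0,0,0],"claw": 0}

```text
time_s: 21.75
ee_pos: [566.3, -10.3, 195.0]
orientation: [-0.025, 1.0, -0.001, -0.0]
wrist_force: [0.7, 0.7, -1.5]
grip_width: 34.3
finger_force: 66.4
```

send_rows:
  increments:
    - {"delta_pos": [-0.025,-0.09,0],"dr": [0,0,0],"claw": 0}
    - {"delta_pos": [-0.036,-0.131,0],"dr": [0,0,0],"claw": 0}
    - {"delta_pos": [-0.036,-0.131,0.08],"dr": [0,0,0],"claw": 0}
    - {"delta_pos": [-0.036,-0.131,0.16],"dr": [0,0,0],"claw": 0}
    - {"delta_pos": [-0.036,-0.131,0.21],"dr": [0,0,0],"claw": 0}
    - {"delta_pos": [-0.036,-0.131,0.23],"dr": [0,0,0],"claw": 0}
    - {"delta_pos": [-0.036,-0.131,0.232],"dr": [0,0,0],"claw": 0}
    - {"delta_pos": [-0.036,-0.131,0.232],"dr": [0,0,0],"claw": 0}

```text
time_s: 22.55
ee_pos: [588.0, -71.9, 80.3]
orientation: [-0.026, 1.0, -0.0, -0.0]
wrist_force: [0.1, 0.1, -1.0]
grip_width: 34.6
finger_force: 67.6
```

send_rows:
  increments:
    - {"delta_pos": [0,0,0.003],"dr": [0,0,0],"claw": 0}
    - {"delta_pos": [0,0,0.003],"dr": [0,0,0],"claw": 0.65}
    - {"delta_pos": [0,0,0.003],"dr": [0,0,0],"claw": 0.65}
    - {"delta_pos": [0,0,0.003],"dr": [0,0,0],"claw": 0.65}
    - {"delta_pos": [0,0,-0.07],"dr": [0,0,0],"claw": 0.65}
    - {"delta_pos": [0,0,-0.16],"dr": [0,0,0],"claw": 0.65}
    - {"delta_pos": [0,0,-0.232],"dr": [0,0,0],"claw": 0.65}
    - {"delta_pos": [0,0,-0.232],"dr": [0,0,0],"claw": 0.65}

```text
time_s: 23.35
ee_pos: [591.3, -72.7, 202.0]
orientation: [-0.025, 1.0, -0.0, 0.005]
wrist_force: [0.5, 0.1, -0.2]
grip_width: 55.4
finger_force: 0.0
```

send_rows:
  increments:
    - {"delta_pos": [0.08,0.02,0],"dr": [0,0,0],"claw": 0}
    - {"delta_pos": [0.16,0.04,0],"dr": [0,0,0],"claw": 0}
    - {"delta_pos": [0.215,0.051,0],"dr": [0,0,0],"claw": 0}
    - {"delta_pos": [0.215,0.051,0],"dr": [0,0,0],"claw": 0}
    - {"delta_pos": [0.215,0.051,0],"dr": [0,0,0],"claw": 0}
    - {"delta_pos": [0.215,0.051,0],"dr": [0,0,0],"claw": 0}

```text
time_s: 23.95
ee_pos: [481.0, -52.5, 196.6]
orientation: [-0.025, 1.0, -0.0, 0.0]
wrist_force: [1.1, -0.4, 0.7]
grip_width: -0.1
finger_force: 0.0
```

Run:
```python
from h import *
s=r.read_state(); print(s['ee_pos'],s['orientation'],s['time_s'],s['wrist_force'])
f=frame('wrist'); t=frame('scene')
im=np.vstack([f['image'][20:320,:,::-1],cv2.resize(t['image'][150:300,200:520,::-1],(640,300))]); cv2.imwrite('pics/wr3.png',im)
print(pix(f,[480.5,-49,48])-[0,20])
```

```text
[480.95905646 -52.51623872 196.59845264] [-2.52631804e-02  9.99680713e-01 -3.07355763e-05  4.93663623e-04] 23.95 [ 1.09639206 -0.44286327  0.69770508]
[323.36526366 168.90061437]
```

View pics/wr3.png

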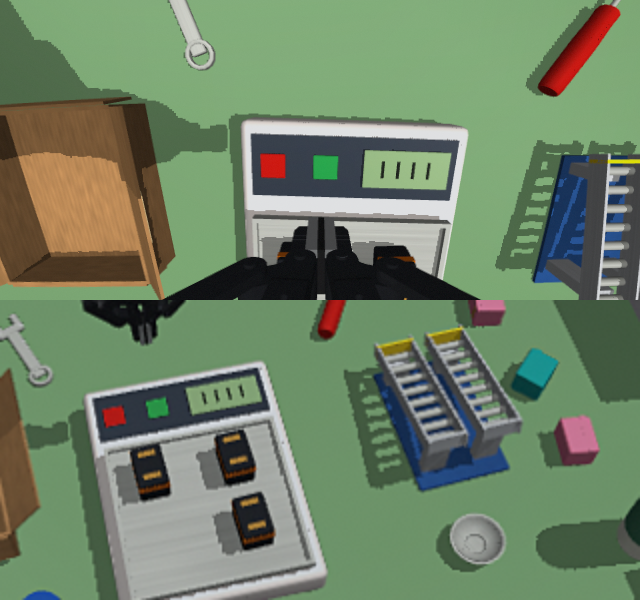

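All three packs lie on the pan, the rack is empty, and the green key is at (325,167) in the wrist view, under the fingers. Descending onto it.

send_rows:
  increments:
    - {"delta_pos": [0.002,0.008,0.1],"dr": [0,0,0],"claw": 0}
    - {"delta_pos": [0.002,0.008,0.19],"dr": [0,0,0],"claw": 0}
    - {"delta_pos": [0.002,0.008,0.25],"dr": [0,0,0],"claw": 0}
    - {"delta_pos": [0.002,0.008,0.275],"dr": [0,0,0],"claw": 0}
    - {"delta_pos": [0.002,0.008,0.28],"dr": [0,0,0],"claw": 0}
    - {"delta_pos": [0.002,0.008,0.28],"dr": [0,0,0],"claw": 0}
    - {"delta_pos": [0.002,0.008,0.28],"dr": [0,0,0],"claw": 0}

```text
time_s: 24.75
ee_pos: [479.4, -48.5, 57.3]
orientation: [-0.025, 1.0, -0.0, 0.001]
wrist_force: [0.6, 0.8, -0.0]
grip_width: -0.1
finger_force: 0.0
```

send_rows:
  increments:
    - {"delta_pos": [0,0,0.002],"dr": [0,0,0],"claw": 0}
    - {"delta_pos": [0,0,0.004],"dr": [0,0,0],"claw": 0}
    - {"delta_pos": [0,0,0.006],"dr": [0,0,0],"claw": 0}
    - {"delta_pos": [0,0,0.008],"dr": [0,0,0],"claw": 0}
    - {"delta_pos": [0,0,0.008],"dr": [0,0,0],"claw": 0}

```text
time_s: 25.25
ee_pos: [478.6, -48.5, 52.6]
orientation: [-0.025, 1.0, -0.0, -0.0]
wrist_force: [-0.7, 0.8, -0.3]
grip_width: 0.1
finger_force: 0.0
```

send_rows:
  increments:
    - {"delta_pos": [0,0,0.002],"dr": [0,0,0],"claw": 0}
    - {"delta_pos": [0,0,0.004],"dr": [0,0,0],"claw": 0}
    - {"delta_pos": [0,0,0.006],"dr": [0,0,0],"claw": 0}
    - {"delta_pos": [0,0,0.008],"dr": [0,0,0],"claw": 0}
    - {"delta_pos": [0,0,0.008],"dr": [0,0,0],"claw": 0}
    - {"delta_pos": [0,0,0.008],"dr": [0,0,0],"claw": 0}

```text
time_s: 25.85
ee_pos: [478.6, -48.5, 48.6]
orientation: [-0.025, 1.0, -0.0, -0.0]
wrist_force: [-0.3, 0.2, 1.3]
grip_width: -0.0
finger_force: 0.7
```

send_rows:
  increments:
    - {"delta_pos": [0,0,0.002],"dr": [0,0,0],"claw": 0}
    - {"delta_pos": [0,0,0.004],"dr": [0,0,0],"claw": 0}
    - {"delta_pos": [0,0,0.005],"dr": [0,0,0],"claw": 0}
    - {"delta_pos": [0,0,0.005],"dr": [0,0,0],"claw": 0}
    - {"delta_pos": [0,0,0.005],"dr": [0,0,0],"claw": 0}

```text
time_s: 26.35
ee_pos: [478.6, -48.5, 46.9]
orientation: [-0.025, 1.0, -0.0, 0.0]
wrist_force: [-3.7, 0.6, 17.1]
grip_width: -0.1
finger_force: 8.4
```

send_rows:
  increments:
    - {"delta_pos": [0,0,-0.001],"dr": [0,0,0],"claw": 0}
    - {"delta_pos": [0,0,-0.001],"dr": [0,0,0],"claw": 0}
    - {"delta_pos": [0,0,-0.001],"dr": [0,0,0],"claw": 0}
    - {"delta_pos": [0,0,-0.001],"dr": [0,0,0],"claw": 0}
    - {"delta_pos": [0,0,-0.001],"dr": [0,0,0],"claw": 0}

```text
time_s: 26.85
ee_pos: [478.7, -48.5, 47.0]
orientation: [-0.025, 1.0, -0.0, 0.0]
wrist_force: [-3.0, 0.6, 10.5]
grip_width: 0.2
finger_force: 5.0
```

Run:
```python
from h import *
s=r.read_state(); print(s['ee_pos'],s['time_s'],s['wrist_force'])
t=frame('top'); crop(t,265,110,385,250,4,'pics/press.png')
```

```text
[478.66414466 -48.46334002  47.03058824] 26.85 [-2.96022347  0.5934267  10.46358373]
```

View pics/press.png

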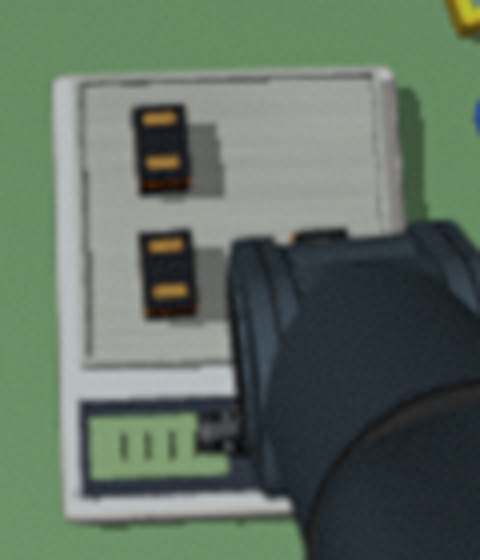

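Key pressed at 10–17 N for over 0.5 s with all three packs lying still. Lifting, then picking packs for the carton.

send_rows:
  increments:
    - {"delta_pos": [0,0,-0.06],"dr": [0,0,0],"claw": 0}
    - {"delta_pos": [0,0,-0.15],"dr": [0,0,0],"claw": 0.65}
    - {"delta_pos": [0,0,-0.24],"dr": [0,0,0],"claw": 0.65}
    - {"delta_pos": [0,0,-0.3],"dr": [0,0,0],"claw": 0.65}
    - {"delta_pos": [-0.09,-0.03,-0.3],"dr": [0,0,0],"claw": 0.65}
    - {"delta_pos": [-0.17,-0.05,-0.3],"dr": [0,0,0],"claw": 0.65}
    - {"delta_pos": [-0.217,-0.059,-0.3],"dr": [0,0,0],"claw": 0.65}
    - {"delta_pos": [-0.217,-0.059,-0.3],"dr": [0,0,0],"claw": 0.65}

```text
time_s: 27.7
ee_pos: [591.1, -72.8, 195.9]
orientation: [-0.025, 1.0, -0.0, 0.001]
wrist_force: [0.7, 0.6, -0.4]
grip_width: 55.6
finger_force: 0.0
```

send_rows:
  increments:
    - {"delta_pos": [0,0,0],"dr": [0,0,0],"claw": 0.65}
    - {"delta_pos": [0,0,0],"dr": [0,0,0],"claw": 0.65}
    - {"delta_pos": [0,0,0],"dr": [0,0,0],"claw": 0.65}

```text
time_s: 28.0
ee_pos: [587.6, -72.3, 196.7]
orientation: [-0.025, 1.0, -0.0, -0.0]
wrist_force: [0.9, 0.3, -0.0]
grip_width: 55.2
finger_force: 0.0
```

Run:
```python
from h import *
np.set_printoptions(precision=1,suppress=True)
s=r.read_state(); print(s['ee_pos'],s['time_s'],s['wrist_force'])
f=frame('wrist'); cv2.imwrite('pics/wr4.png',f['image'][:,:,::-1])
print(pix(f,[588,-72,98]), pix(f,[s['ee_pos'][0],s['ee_pos'][1],98]))
t=frame('top')
print('P1',w(t,(305.25,145),98),'P2',w(t,(306.9,177),98))
```

```text
[587.6 -72.3 196.7] 28.0 [ 0.9  0.3 -0. ]
[320.1 203.6] [319.8 203.1]
P1 [671.5  30.5  98. ] P2 [585.9  27.7  98. ]
```

View pics/wr4.png

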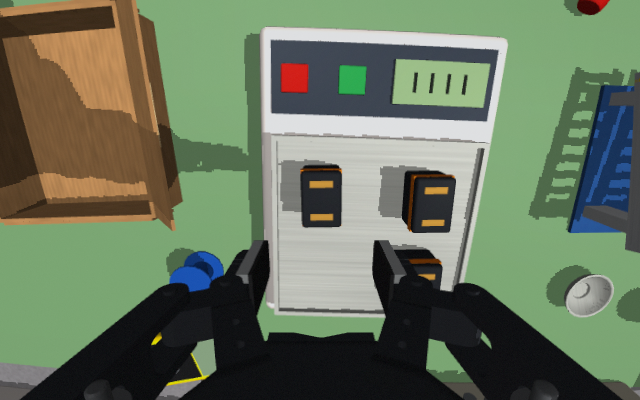

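Wrist view: the nearest pack's contacts are at (321,184)/(321,217), 3 px from prediction; the others at (435,207) and (425,275). Grasping it.

send_rows:
  increments:
    - {"delta_pos": [0.004,0.002,0.09],"dr": [0,0,0],"claw": 0.65}
    - {"delta_pos": [0.004,0.002,0.17],"dr": [0,0,0],"claw": 0.65}
    - {"delta_pos": [0.004,0.002,0.22],"dr": [0,0,0],"claw": 0.65}
    - {"delta_pos": [0.004,0.002,0.245],"dr": [0,0,0],"claw": 0.65}
    - {"delta_pos": [0.004,0.002,0.254],"dr": [0,0,0],"claw": 0.65}
    - {"delta_pos": [0.004,0.002,0.254],"dr": [0,0,0],"claw": 0.65}

```text
time_s: 28.7
ee_pos: [586.7, -71.5, 70.0]
orientation: [-0.025, 1.0, -0.0, 0.0]
wrist_force: [0.2, -0.8, 0.1]
grip_width: 55.2
finger_force: 0.0
```

send_rows:
  increments:
    - {"delta_pos": [0,0,0],"dr": [0,0,0],"claw": 0}
    - {"delta_pos": [0,0,0],"dr": [0,0,0],"claw": 0}
    - {"delta_pos": [0,0,0],"dr": [0,0,0],"claw": 0}
    - {"delta_pos": [0,0,0],"dr": [0,0,0],"claw": 0}
    - {"delta_pos": [0,0,0],"dr": [0,0,0],"claw": 0}

```text
time_s: 29.2
ee_pos: [587.5, -71.6, 71.2]
orientation: [-0.025, 1.0, -0.0, 0.001]
wrist_force: [-1.2, -0.1, 7.4]
grip_width: 35.0
finger_force: 60.9
```

send_rows:
  increments:
    - {"delta_pos": [0,0,-0.05],"dr": [0,0,0],"claw": 0}
    - {"delta_pos": [0,0,-0.13],"dr": [0,0,0],"claw": 0}
    - {"delta_pos": [0,0,-0.21],"dr": [0,0,0],"claw": 0}
    - {"delta_pos": [0,0,-0.254],"dr": [0,0,0],"claw": 0}
    - {"delta_pos": [0,0,-0.254],"dr": [0,0,0],"claw": 0}

```text
time_s: 29.7
ee_pos: [588.4, -71.7, 200.8]
orientation: [-0.025, 1.0, -0.0, 0.004]
wrist_force: [0.4, -0.6, -1.0]
grip_width: 34.9
finger_force: 60.2
```

send_rows:
  increments:
    - {"delta_pos": [0.005,-0.08,0],"dr": [0,0,-0.02],"claw": 0}
    - {"delta_pos": [0.01,-0.17,0],"dr": [0,0,-0.04],"claw": 0}
    - {"delta_pos": [0.015,-0.26,0],"dr": [0,0,-0.06],"claw": 0}
    - {"delta_pos": [0.02,-0.35,0],"dr": [0,0,-0.072],"claw": 0}
    - {"delta_pos": [0.025,-0.44,0],"dr": [0,0,-0.072],"claw": 0}
    - {"delta_pos": [0.03,-0.53,0],"dr": [0,0,-0.072],"claw": 0}
    - {"delta_pos": [0.035,-0.605,0],"dr": [0,0,-0.072],"claw": 0}
    - {"delta_pos": [0.035,-0.605,0],"dr": [0,0,-0.072],"claw": 0}

```text
time_s: 30.5
ee_pos: [581.0, -382.0, 195.0]
orientation: [-0.059, 0.998, -0.002, -0.002]
wrist_force: [0.6, -0.4, -1.4]
grip_width: 35.2
finger_force: 60.5
```

send_rows:
  increments:
    - {"delta_pos": [0,0,0.05],"dr": [0,0,0],"claw": 0}
    - {"delta_pos": [0,0,0.13],"dr": [0,0,0],"claw": 0}
    - {"delta_pos": [0,0,0.21],"dr": [0,0,0],"claw": 0}
    - {"delta_pos": [0,0,0.28],"dr": [0,0,0],"claw": 0}
    - {"delta_pos": [0,0,0.33],"dr": [0,0,0],"claw": 0}
    - {"delta_pos": [0,0,0.35],"dr": [0,0,0],"claw": 0}
    - {"delta_pos": [0,0,0.353],"dr": [0,0,0],"claw": 0}
    - {"delta_pos": [0,0,0.353],"dr": [0,0,0],"claw": 0}

```text
time_s: 31.3
ee_pos: [584.7, -374.6, 20.7]
orientation: [-0.063, 0.998, -0.0, 0.0]
wrist_force: [-0.1, -0.4, -1.5]
grip_width: 35.1
finger_force: 60.5
```

send_rows:
  increments:
    - {"delta_pos": [0,0,0],"dr": [0,0,0],"claw": 0.58}
    - {"delta_pos": [0,0,0],"dr": [0,0,0],"claw": 0.58}
    - {"delta_pos": [0,0,0],"dr": [0,0,0],"claw": 0.58}
    - {"delta_pos": [0,0,0],"dr": [0,0,0],"claw": 0.58}

```text
time_s: 31.7
ee_pos: [584.5, -374.7, 20.7]
orientation: [-0.063, 0.998, -0.0, 0.0]
wrist_force: [-0.4, 0.4, 0.1]
grip_width: 49.1
finger_force: 0.0
```

send_rows:
  increments:
    - {"delta_pos": [0,0,-0.06],"dr": [0,0,0],"claw": 0.58}
    - {"delta_pos": [0,0,-0.15],"dr": [0,0,0],"claw": 0.58}
    - {"delta_pos": [0,0,-0.24],"dr": [0,0,0],"claw": 0.58}
    - {"delta_pos": [0,0,-0.32],"dr": [0,0,0],"claw": 0.65}
    - {"delta_pos": [0,0,-0.353],"dr": [0,0,0],"claw": 0.65}
    - {"delta_pos": [0,0,-0.353],"dr": [0,0,0],"claw": 0.65}
    - {"delta_pos": [0,0,-0.353],"dr": [0,0,0],"claw": 0.65}

```text
time_s: 32.4
ee_pos: [584.0, -374.4, 196.3]
orientation: [-0.063, 0.998, 0.0, -0.0]
wrist_force: [0.2, 0.3, -0.5]
grip_width: 55.6
finger_force: 0.0
```

send_rows:
  increments:
    - {"delta_pos": [-0.012,0.09,0],"dr": [0,0,0],"claw": 0.65}
    - {"delta_pos": [-0.024,0.18,0],"dr": [0,0,0],"claw": 0.65}
    - {"delta_pos": [-0.036,0.275,0],"dr": [0,0,0],"claw": 0.65}
    - {"delta_pos": [-0.048,0.37,0],"dr": [0,0,0],"claw": 0.65}
    - {"delta_pos": [-0.06,0.465,0],"dr": [0,0,0],"claw": 0.65}
    - {"delta_pos": [-0.072,0.56,0],"dr": [0,0,0],"claw": 0.65}
    - {"delta_pos": [-0.085,0.65,0],"dr": [0,0,0],"claw": 0.65}
    - {"delta_pos": [-0.097,0.73,0],"dr": [0,0,0],"claw": 0.65}

```text
time_s: 33.2
ee_pos: [585.2, -3.7, 194.9]
orientation: [-0.064, 0.998, 0.0, -0.001]
wrist_force: [1.0, 0.3, 0.6]
grip_width: 55.1
finger_force: 0.0
```

send_rows:
  increments:
    - {"delta_pos": [-0.008,0.068,0],"dr": [0,0,0.072],"claw": 0.65}
    - {"delta_pos": [-0.008,0.068,0],"dr": [0,0,0.072],"claw": 0.65}
    - {"delta_pos": [-0.008,0.068,0],"dr": [0,0,0.072],"claw": 0.65}
    - {"delta_pos": [-0.008,0.068,0.09],"dr": [0,0,0.072],"claw": 0.65}
    - {"delta_pos": [-0.008,0.068,0.17],"dr": [0,0,0.072],"claw": 0.65}
    - {"delta_pos": [-0.008,0.068,0.23],"dr": [0,0,0.072],"claw": 0.65}
    - {"delta_pos": [-0.008,0.068,0.253],"dr": [0,0,0.072],"claw": 0.65}
    - {"delta_pos": [-0.008,0.068,0.253],"dr": [0,0,0.072],"claw": 0.65}

```text
time_s: 34.0
ee_pos: [585.0, 26.4, 68.4]
orientation: [-0.025, 1.0, -0.0, -0.002]
wrist_force: [0.2, -0.6, 0.6]
grip_width: 55.8
finger_force: 0.0
```

send_rows:
  increments:
    - {"delta_pos": [0,0,0],"dr": [0,0,0],"claw": 0}
    - {"delta_pos": [0,0,0],"dr": [0,0,0],"claw": 0}
    - {"delta_pos": [0,0,0],"dr": [0,0,0],"claw": 0}
    - {"delta_pos": [0,0,0],"dr": [0,0,0],"claw": 0}
    - {"delta_pos": [0,0,0],"dr": [0,0,0],"claw": 0}

```text
time_s: 34.5
ee_pos: [587.1, 27.7, 71.6]
orientation: [-0.025, 1.0, -0.0, 0.001]
wrist_force: [-0.3, -0.8, 7.9]
grip_width: 35.0
finger_force: 61.3
```

send_rows:
  increments:
    - {"delta_pos": [0,0,-0.05],"dr": [0,0,0],"claw": 0}
    - {"delta_pos": [0,0,-0.13],"dr": [0,0,0],"claw": 0}
    - {"delta_pos": [0,0,-0.21],"dr": [0,0,0],"claw": 0}
    - {"delta_pos": [0,0,-0.253],"dr": [0,0,0],"claw": 0}
    - {"delta_pos": [0,0,-0.253],"dr": [0,0,0],"claw": 0}

```text
time_s: 35.0
ee_pos: [588.0, 28.1, 200.7]
orientation: [-0.025, 1.0, 0.0, 0.003]
wrist_force: [0.6, 0.4, -2.2]
grip_width: 35.3
finger_force: 60.4
```

send_rows:
  increments:
    - {"delta_pos": [0.025,-0.09,0],"dr": [0,0,0],"claw": 0}
    - {"delta_pos": [0.05,-0.18,0],"dr": [0,0,0],"claw": 0}
    - {"delta_pos": [0.075,-0.27,0],"dr": [0,0,0],"claw": 0}
    - {"delta_pos": [0.1,-0.36,0],"dr": [0,0,0],"claw": 0}
    - {"delta_pos": [0.125,-0.45,0],"dr": [0,0,0],"claw": 0}
    - {"delta_pos": [0.15,-0.54,0],"dr": [0,0,0],"claw": 0}
    - {"delta_pos": [0.175,-0.63,0],"dr": [0,0,0],"claw": 0}
    - {"delta_pos": [0.2,-0.72,0],"dr": [0,0,0],"claw": 0}

```text
time_s: 35.8
ee_pos: [503.4, -338.2, 195.9]
orientation: [-0.025, 1.0, 0.0, -0.0]
wrist_force: [1.3, 0.3, -1.0]
grip_width: 35.2
finger_force: 60.4
```

send_rows:
  increments:
    - {"delta_pos": [0.02,-0.07,0],"dr": [0,0,-0.072],"claw": 0}
    - {"delta_pos": [0.028,-0.096,0],"dr": [0,0,-0.072],"claw": 0}
    - {"delta_pos": [0.028,-0.096,0],"dr": [0,0,-0.072],"claw": 0}
    - {"delta_pos": [0.028,-0.096,0],"dr": [0,0,-0.072],"claw": 0}

```text
time_s: 36.2
ee_pos: [493.3, -383.7, 196.0]
orientation: [-0.063, 0.998, 0.001, -0.0]
wrist_force: [0.1, 0.4, -0.9]
grip_width: 35.1
finger_force: 60.4
```

send_rows:
  increments:
    - {"delta_pos": [0,0,0.05],"dr": [0,0,0],"claw": 0}
    - {"delta_pos": [0,0,0.13],"dr": [0,0,0],"claw": 0}
    - {"delta_pos": [0,0,0.21],"dr": [0,0,0],"claw": 0}
    - {"delta_pos": [0,0,0.28],"dr": [0,0,0],"claw": 0}
    - {"delta_pos": [0,0,0.33],"dr": [0,0,0],"claw": 0}
    - {"delta_pos": [0,0,0.35],"dr": [0,0,0],"claw": 0}
    - {"delta_pos": [0,0,0.353],"dr": [0,0,0],"claw": 0}
    - {"delta_pos": [0,0,0.353],"dr": [0,0,0],"claw": 0}

```text
time_s: 37.0
ee_pos: [494.0, -384.8, 21.1]
orientation: [-0.063, 0.998, -0.0, 0.001]
wrist_force: [-0.0, 1.0, 0.0]
grip_width: 34.7
finger_force: 60.4
```

send_rows:
  increments:
    - {"delta_pos": [0,0,0],"dr": [0,0,0],"claw": 0.58}
    - {"delta_pos": [0,0,0],"dr": [0,0,0],"claw": 0.58}
    - {"delta_pos": [0,0,0],"dr": [0,0,0],"claw": 0.58}
    - {"delta_pos": [0,0,0],"dr": [0,0,0],"claw": 0.58}

```text
time_s: 37.4
ee_pos: [493.3, -385.6, 20.7]
orientation: [-0.063, 0.998, -0.0, 0.0]
wrist_force: [0.1, 0.6, 2.4]
grip_width: 49.3
finger_force: 0.0
```

send_rows:
  increments:
    - {"delta_pos": [0,0,-0.06],"dr": [0,0,0],"claw": 0.58}
    - {"delta_pos": [0,0,-0.15],"dr": [0,0,0],"claw": 0.58}
    - {"delta_pos": [0,0,-0.24],"dr": [0,0,0],"claw": 0.58}
    - {"delta_pos": [0,0,-0.32],"dr": [0,0,0],"claw": 0.65}
    - {"delta_pos": [0,0,-0.353],"dr": [0,0,0],"claw": 0.65}
    - {"delta_pos": [0,0,-0.353],"dr": [0,0,0],"claw": 0.65}
    - {"delta_pos": [0,0,-0.353],"dr": [0,0,0],"claw": 0.65}

```text
time_s: 38.1
ee_pos: [492.7, -385.3, 196.5]
orientation: [-0.063, 0.998, -0.0, 0.0]
wrist_force: [0.1, -0.4, -1.2]
grip_width: 55.4
finger_force: 0.0
```

Run:
```python
from h import *
np.set_printoptions(precision=1,suppress=True)
t=frame('top'); crop(t,270,120,500,270,3,'pics/t5.png')
print(pix(t,[671.5,30.5,98]))
print([(d['centre'],d['conf'],w(t,d['centre'],78)) for d in r.spot_point('top','pack1_mid')])
```

```text
[305.2 145. ]
[([453.7, 213.2], 0.74, array([ 487.5, -354.3,   78. ])), ([162.3, 256.8], 0.66, array([391.2, 395.2,  78. ])), ([325.4, 182.7], 0.38, array([574.6, -20.4,  78. ]))]
```

View pics/t5.png

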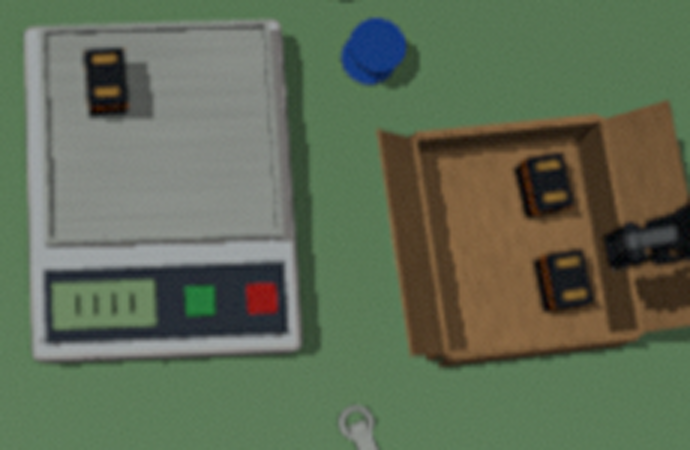

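Last pack is unmoved on the pan at (106,75) of the crop; two packs sit well inside the carton.

send_rows:
  increments:
    - {"delta_pos": [-0.047,0.08,0],"dr": [0,0,0],"claw": 0.65}
    - {"delta_pos": [-0.095,0.16,0],"dr": [0,0,0],"claw": 0.65}
    - {"delta_pos": [-0.142,0.24,0],"dr": [0,0,0],"claw": 0.65}
    - {"delta_pos": [-0.19,0.32,0],"dr": [0,0,0],"claw": 0.65}
    - {"delta_pos": [-0.237,0.4,0],"dr": [0,0,0],"claw": 0.65}
    - {"delta_pos": [-0.285,0.48,0],"dr": [0,0,0],"claw": 0.65}
    - {"delta_pos": [-0.332,0.56,0],"dr": [0,0,0],"claw": 0.65}
    - {"delta_pos": [-0.38,0.64,0],"dr": [0,0,0],"claw": 0.65}

```text
time_s: 39.0
ee_pos: [641.1, -42.2, 195.0]
orientation: [-0.063, 0.998, 0.0, -0.001]
wrist_force: [1.3, -0.6, 0.1]
grip_width: 55.7
finger_force: 0.0
```

send_rows:
  increments:
    - {"delta_pos": [-0.045,0.08,0],"dr": [0,0,0.072],"claw": 0.65}
    - {"delta_pos": [-0.08,0.14,0],"dr": [0,0,0.072],"claw": 0.65}
    - {"delta_pos": [-0.08,0.14,0],"dr": [0,0,0.072],"claw": 0.65}
    - {"delta_pos": [-0.08,0.14,0],"dr": [0,0,0.072],"claw": 0.65}
    - {"delta_pos": [-0.08,0.14,0],"dr": [0,0,0.072],"claw": 0.65}

```text
time_s: 39.5
ee_pos: [671.5, 28.9, 195.5]
orientation: [-0.025, 1.0, -0.001, -0.001]
wrist_force: [0.4, -1.2, -0.2]
grip_width: 55.3
finger_force: 0.0
```

send_rows:
  increments:
    - {"delta_pos": [0,0,0.09],"dr": [0,0,0],"claw": 0.65}
    - {"delta_pos": [0,0,0.17],"dr": [0,0,0],"claw": 0.65}
    - {"delta_pos": [0,0,0.22],"dr": [0,0,0],"claw": 0.65}
    - {"delta_pos": [0,0,0.245],"dr": [0,0,0],"claw": 0.65}
    - {"delta_pos": [0,0,0.253],"dr": [0,0,0],"claw": 0.65}
    - {"delta_pos": [0,0,0.253],"dr": [0,0,0],"claw": 0.65}

```text
time_s: 40.1
ee_pos: [672.5, 29.7, 70.6]
orientation: [-0.025, 1.0, -0.0, 0.0]
wrist_force: [0.7, -0.2, 0.0]
grip_width: 55.6
finger_force: 0.0
```

send_rows:
  increments:
    - {"delta_pos": [0,0,0],"dr": [0,0,0],"claw": 0}
    - {"delta_pos": [0,0,0],"dr": [0,0,0],"claw": 0}
    - {"delta_pos": [0,0,0],"dr": [0,0,0],"claw": 0}
    - {"delta_pos": [0,0,0],"dr": [0,0,0],"claw": 0}
    - {"delta_pos": [0,0,0],"dr": [0,0,0],"claw": 0}

```text
time_s: 40.6
ee_pos: [673.3, 30.5, 72.0]
orientation: [-0.025, 1.0, 0.0, 0.002]
wrist_force: [-0.8, 0.6, 7.0]
grip_width: 34.8
finger_force: 61.6
```

send_rows:
  increments:
    - {"delta_pos": [0,0,-0.05],"dr": [0,0,0],"claw": 0}
    - {"delta_pos": [0,0,-0.13],"dr": [0,0,0],"claw": 0}
    - {"delta_pos": [0,0,-0.21],"dr": [0,0,0],"claw": 0}
    - {"delta_pos": [0,0,-0.253],"dr": [0,0,0],"claw": 0}
    - {"delta_pos": [0,0,-0.253],"dr": [0,0,0],"claw": 0}
    - {"delta_pos": [0,0,-0.253],"dr": [0,0,0],"claw": 0}

```text
time_s: 41.2
ee_pos: [672.1, 30.4, 197.0]
orientation: [-0.025, 1.0, -0.0, 0.0]
wrist_force: [-0.3, -0.3, -1.5]
grip_width: 35.2
finger_force: 60.6
```

send_rows:
  increments:
    - {"delta_pos": [0.043,-0.087,0],"dr": [0,0,0],"claw": 0}
    - {"delta_pos": [0.087,-0.175,0],"dr": [0,0,0],"claw": 0}
    - {"delta_pos": [0.13,-0.262,0],"dr": [0,0,0],"claw": 0}
    - {"delta_pos": [0.173,-0.35,0],"dr": [0,0,0],"claw": 0}
    - {"delta_pos": [0.217,-0.437,0],"dr": [0,0,0],"claw": 0}
    - {"delta_pos": [0.26,-0.525,0],"dr": [0,0,0],"claw": 0}
    - {"delta_pos": [0.303,-0.612,0],"dr": [0,0,0],"claw": 0}
    - {"delta_pos": [0.32,-0.646,0],"dr": [0,0,0],"claw": 0}

```text
time_s: 42.0
ee_pos: [524.5, -305.7, 195.0]
orientation: [-0.022, 1.0, -0.001, -0.002]
wrist_force: [0.3, 0.8, -0.8]
grip_width: 35.0
finger_force: 60.6
```

send_rows:
  increments:
    - {"delta_pos": [0,0,0],"dr": [0,0,-0.072],"claw": 0}
    - {"delta_pos": [0,0,0],"dr": [0,0,-0.072],"claw": 0}
    - {"delta_pos": [0,0,0],"dr": [0,0,-0.072],"claw": 0}
    - {"delta_pos": [0,0,0],"dr": [0,0,-0.072],"claw": 0}

```text
time_s: 42.4
ee_pos: [528.9, -299.2, 196.0]
orientation: [-0.063, 0.998, 0.0, -0.0]
wrist_force: [1.0, 0.0, -1.5]
grip_width: 34.8
finger_force: 60.6
```

send_rows:
  increments:
    - {"delta_pos": [0,0,0.05],"dr": [0,0,0],"claw": 0}
    - {"delta_pos": [0,0,0.13],"dr": [0,0,0],"claw": 0}
    - {"delta_pos": [0,0,0.21],"dr": [0,0,0],"claw": 0}
    - {"delta_pos": [0,0,0.28],"dr": [0,0,0],"claw": 0}
    - {"delta_pos": [0,0,0.33],"dr": [0,0,0],"claw": 0}
    - {"delta_pos": [0,0,0.35],"dr": [0,0,0],"claw": 0}
    - {"delta_pos": [0,0,0.353],"dr": [0,0,0],"claw": 0}
    - {"delta_pos": [0,0,0.353],"dr": [0,0,0],"claw": 0}

```text
time_s: 43.2
ee_pos: [529.4, -300.3, 20.9]
orientation: [-0.063, 0.998, -0.0, 0.0]
wrist_force: [0.1, -0.3, -0.6]
grip_width: 35.3
finger_force: 60.7
```

send_rows:
  increments:
    - {"delta_pos": [0,0,0],"dr": [0,0,0],"claw": 0.58}
    - {"delta_pos": [0,0,0],"dr": [0,0,0],"claw": 0.58}
    - {"delta_pos": [0,0,0],"dr": [0,0,0],"claw": 0.58}
    - {"delta_pos": [0,0,0],"dr": [0,0,0],"claw": 0.58}

```text
time_s: 43.6
ee_pos: [529.0, -300.4, 20.7]
orientation: [-0.063, 0.998, -0.0, 0.0]
wrist_force: [-0.2, -0.4, 0.4]
grip_width: 49.8
finger_force: 0.0
```

send_rows:
  increments:
    - {"delta_pos": [0,0,-0.06],"dr": [0,0,0],"claw": 0.58}
    - {"delta_pos": [0,0,-0.15],"dr": [0,0,0],"claw": 0.58}
    - {"delta_pos": [0,0,-0.24],"dr": [0,0,0],"claw": 0.58}
    - {"delta_pos": [0,0,-0.32],"dr": [0,0,0],"claw": 0.58}
    - {"delta_pos": [0,0,-0.4],"dr": [0,0,0],"claw": 0.58}
    - {"delta_pos": [0,0.1,-0.45],"dr": [0,0,0],"claw": 0.58}
    - {"delta_pos": [0,0.2,-0.45],"dr": [0,0,0],"claw": 0.58}
    - {"delta_pos": [0,0.3,-0.45],"dr": [0,0,0],"claw": 0.58}

```text
time_s: 44.4
ee_pos: [510.5, -155.5, 246.4]
orientation: [-0.062, 0.998, -0.0, 0.001]
wrist_force: [1.6, 0.7, -1.0]
grip_width: 49.3
finger_force: 0.0
```

send_rows:
  increments:
    - {"delta_pos": [0,0.1,0],"dr": [0,0,0],"claw": 0.58}
    - {"delta_pos": [0,0.2,0],"dr": [0,0,0],"claw": 0.58}
    - {"delta_pos": [0,0.2,0],"dr": [0,0,0],"claw": 0.58}
    - {"delta_pos": [0,0.2,0],"dr": [0,0,0],"claw": 0.58}
    - {"delta_pos": [0,0.2,0],"dr": [0,0,0],"claw": 0.58}

```text
time_s: 44.9
ee_pos: [498.0, -58.6, 245.2]
orientation: [-0.062, 0.998, -0.0, 0.0]
wrist_force: [-0.5, -0.6, 0.9]
grip_width: 49.5
finger_force: 0.0
```

Run:
```python
from h import *
a=frame('scene'); t=frame('top')
im=np.vstack([a['image'][130:330,100:500,::-1],cv2.resize(t['image'][110:260,160:500,::-1],(400,200))]); im=cv2.resize(im,None,fx=1.5,fy=1.5); cv2.imwrite('pics/fin.png',im)
```

```text
(no output)
```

View pics/fin.png

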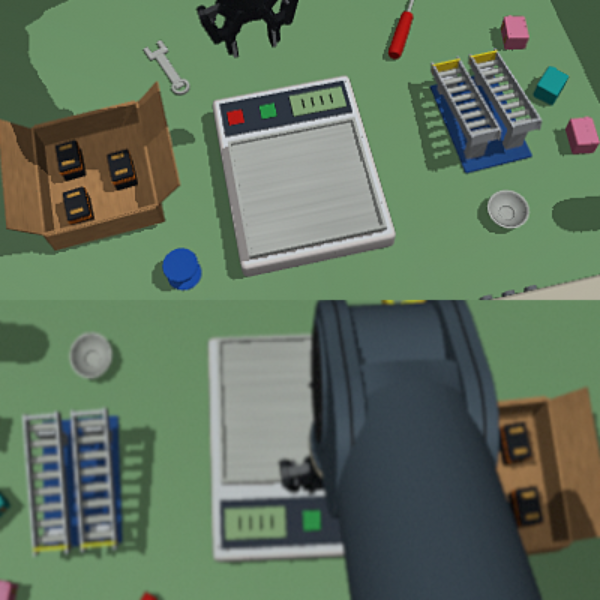

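All three packs are in the carton at (70,158), (121,168) and (76,205). Both flaps are open, the pan and rack are empty, and the other things are undisturbed.

```bash
python3 -c "
from workcell import r
print(r.job_done())"
```

```text
the job is handed in; nothing more can be done
None
```

I swung both flaps open, laid the three packs present on the pan, pressed the green key at about 10–17 N for over half a second, moved every pack into the carton and handed the job in; the hand-in call gave no verdict.

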